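# Land the screen press's levelling foot on its load pad

## Robot

A 6-joint arm with a two-finger parallel gripper is mounted at the origin on a cart in front of the work surface, level with it; the furniture and walls round the work are solid. World frame = base frame: x ahead of the robot, y to its left, z up, the work surface at z = 0. Lengths are in m, angles in rad, forces in N, time in s.
With the tool pointing down it reaches from about 0.35 to 0.775 m from the base axis. Payload 7.3 kg.
Tool frame: the origin (TCP) lies midway between the tips of the shut fingers; the grasp point (between the pads) lies 19 mm behind it; z points along the fingers, y is the direction in which the jaws open and shut (so a half turn about z gives the same grasp; the last joint's range is limited). The gripper opens to 92 mm and grips with 3 to 60 N. Pads are 19 mm wide; open, the fingers measure 130 mm over their backs; the gripper's body (75 mm by 190 mm) begins 47 mm behind the grasp point.
Start: joints at [-1.478, 0.342, 1.524, -0, 1.275, -0.146], TCP at [0.124, -0.51, 0.227] pointing down, gripper open.
Joint ranges: [-2.53, 2.53], [-0.77, 2.02], [0.04, 2.7], [-1, 4.14], [0.28, 2.66], [-3.11, 3.11]. Speed limits (rad/s): [2.57, 2.57, 3.14, 3.14, 3.14, 3.14].

## Interface

Orientations are given as [roll, pitch, yaw] about the fixed x, y, z axes, in that order (R = Rz(yaw) Ry(pitch) Rx(roll)).
In Python, from cell import status, eyes, job gives the robot as it stands.
- The arm moves only by the tool jog_arm, never from a script. Its argument "series" is a list of rows, each a list of 3 entries, a list of its own where there are three numbers: the gripper command: -1 is shut, 1 is fully open, values between are in proportion, then the shift along the tool's x, y, z in m, then the turn, a rotation vector about the tool's x, y, z in rad. In form: [[grip, [x, y, z], [ax, ay, az]], ...]. A call has 1 to 12 rows; each row is the pose to reach, as a shift and turn from the pose commanded when the call began, along the tool's axes at that moment; what a row does not reach only later rows make up. A row lasts 1/12 s, in which the tool goes at most 41.7 mm and 7.16 degrees, less where a joint would pass 70% of its speed; a pose out of reach is approached as far as the arm can. A call with a gripper value outside its range is refused whole. The fingers move at their own pace and stop on an object; "squeeze" is the grip in N (left out, the last holds). Time passes only in rows, so rows that repeat a pose let the fingers close. It gives the time, the measured TCP pose, the force and the opening at its end, in the units of the state.
- status.observe(): the state, without advancing time (a new reading comes with each control period).
- eyes.read_camera(name): name is "side" or "top" or "wrist"; returns a dict with "img" (384x512x3 uint8, red, green, blue), "range_z" (384x512 float32, m along the optical axis (not along the pixel's ray), 0 where there is no reading), "camera_matrix" (3x3 intrinsics, pixels), "T" (4x4, takes a point from camera to world coordinates); the wrist camera has in their place "tool_from_camera" (4x4, takes a point from camera to tool coordinates, whose origin is the TCP and whose axes are the flange's). Camera axes: x right, y down, z forward; pixel columns grow to the right and rows downward; lengths in m; the calibration is good to about 2 mm. A picture is of the moment at which its call begins: read the wrist's pose just before it.
- job.hand_in(): hands the job in, once; it reports no verdict.
The state is a dict: "time": time; "qpos": joint angles; "qvel": joint speeds; "joint_efforts": joint torques, N m; "tool_pos": TCP position; "tool_rot": TCP orientation; "contact_force": force on the tool from outside, world axes, zero at the start; "torque": the same for the moment, N m; "opening": finger opening in m.
Only numpy, scipy, OpenCV 4.12 (cv2) and the standard library are available. Lean on these libraries where they do the work, as an engineer would, in place of code of your own. Each camera call takes 0.05 s, during which the arm holds its last target.

## Task

The outrigger foot of the bench screen press is still in the air. Take the black battery pack out from under it and lay it flat in the grey tray, stand the blue load pad flat on the bench under the foot with its yellow ring where the foot will land, then screw the orange knob clockwise until the foot just rests on the pad, without squashing its sprung rubber sole. Leave the brown bottle, the solder spool and the black tape roll where they stand.

Things in the scene. Friction and masses are not known exactly. Their poses are not given: they have to be found in the camera images.
- press: Grey bench press, fixed. Origin on the bench where its foot will land; -x is its front (to the robot's left, +-0.25 rad), z up. Base, column and front plate at x +83 to +240 mm, y +-65; head overhangs at x +72 to +238, y +-35, z 195 to 258. A bar 28 mm wide at z 60 to 76 runs from x +95 to -30 and holds the screw's boss (radius 18, up to z 90, x -60 to -5). A black phone lies in the press.
- landing (a point): Point on the bench (z = 0) over which the centre of the foot's sole stands when it has come down to the height of the pad's top. While in the air the foot stands up to 8 mm from here towards the press's -x, because the screw is raked.
- foot: Swivel foot at the lower end of the screw: level black rubber disc, radius 22 mm, 8 mm thick, under a yellow bellows. Origin at the centre of the sole's underside. It does not rotate. It is sprung: gives upward 1 mm per 3 N, 7 mm at most. Its underside starts 18 to 26 mm above the bench.
- knob_grip (a point): Centre of the round orange fluted knob (radius 20 mm, 30 mm tall along its axis) at the top of the screw. The point's z axis is the screw axis pointing up: it leans 30 degrees from vertical towards the press's -x. The knob moves along it as it turns, 3.82 mm per rad (24 mm a turn). 119 mm along the axis from the sole's centre. Bare screw (radius 7) shows for 8 mm or more below the knob.
- knob (a joint): Turn of the knob in rad, 0 to 6; grows when turned clockwise seen from above, which screws the foot down: the sole sinks 3.31 mm and shifts 1.91 mm to the press's +x per rad. The sole is 25.9 mm above the bench at 0 and meets the 12 mm thick pad at 4.20; the spring gives from there. Turning takes 0.06 N m; it stays where left. Starts between 0 and 2.2.
- pad_target (a point): Centre of the yellow ring on the top face of the loose load pad (150 g): blue plate 112 x 64 mm, 12 mm thick, rubber underneath. The pad's x axis is its long axis, y across, z up; the ring (outer radius 25 mm) is 28 mm to +x of the plate's middle, 12 mm above its underside.
- pad_fin (a point): Middle of the yellow upright grip fin on the load pad, 70 mm to -x of the ring's centre: 26 mm long in the pad's x, 14 mm thick in y, standing on the plate from 12 to 47 mm above the pad's underside; this point is 34 mm above the underside. Same axes as the pad.
- cell_mid (a point): Centre (half-way up) of the rigid part of the loose flat black battery pack: 36 (x) x 91 (y) x 8 mm, 36 g; y is the long axis, z up. A thin orange tail sticks out 24 mm more at the -y end. It starts flat on the bench, its -y end under the foot and its +y end sticking out on the press's -y side (towards the robot).
- tray: Fixed shallow grey open tray, outside 190 (x) x 120 (y) x 14 mm, walls and floor 4 mm. Origin at the centre of its underside, z up.
- flux_bottle: Brown dropper bottle, radius 17, 95 mm tall, loose, upright near the foot; origin at the centre of its underside. Leave it.
- solder_spool: Blue-and-white spool standing on its flange, radius 27, 35 mm tall, loose; origin at the centre of its underside. Leave it.
- tape_black: Roll of black tape lying flat, radius 35, 18 mm tall, loose; origin at the centre of its underside. Leave it.

How it is judged:
By the outcome, as a careful person would: the job done as asked, in the order asked, and still so for the second after the job is handed in, with the robot touching nothing.
It also fails if it takes over 72 s, if anything falls off the work surface, if the arm or the gripper's body presses on something with over 40 N, if the wrist force passes 120 N, or if a joint passes its speed limit or range.

## Working session

There is one attempt and no reset: what is moved stays moved. The work goes in short steps, Python scripts to look and compute and a tool call to move; the robot and the scene stay as the last step left them, time stands still between calls to the robot, and variables do not carry over. Pictures are saved under pics/ and viewed, and the job is handed in when it is done.

Besides the shell and the picture viewer there is one more tool, called by a JSON object that holds its "op" and its "data", one argument or row to a line. jog_arm: Moves the arm, as the interface text tells. Its arguments: {"type":"object","properties":{"series":{"type":"array","items":{"type":"array"}},"squeeze":{"type":"number"}},"required":["series"]}

```bash
mkdir -p pics; ls
python3 - <<'E'
from cell import status, eyes, job
import cv2,numpy as np
s=status.observe(); print(s)
for n in ["side","top","wrist"]:
    c=eyes.read_camera(n); cv2.imwrite(f"pics/{n}0.png",c["img"][:,:,::-1])
    np.savez(f"{n}0.npz",**c)
    print(n,c["camera_matrix"],c.get("T",c.get("tool_from_camera")))
E
```

```text
pics
{'time': 0.0, 'qpos': array([-1.47801176e+00,  3.42710443e-01,  1.52500105e+00, -1.76388619e-06,
        1.27544717e+00, -1.45996484e-01]), 'qvel': array([-0.00012235,  0.0004    , -0.00052494,  0.00077036,  0.00111366,
       -0.00161676]), 'joint_efforts': array([ 3.33389020e-03, -4.31236267e+01, -2.44220316e+01,  7.21962657e-02,
        5.60846622e-02, -1.17844197e-04]), 'tool_pos': array([ 0.12415616, -0.50968047,  0.22605693]), 'tool_rot': array([-3.14004306e+00, -2.26151552e-04,  2.38781387e-01]), 'contact_force': array([0.23518495, 0.2093107 , 0.19126483]), 'torque': array([-0.01384267,  0.03374315,  0.06014622]), 'opening': 0.09208701601612003}
side [[389.63967501   0.         251.56131923]
 [  0.         389.63967501 185.97978195]
 [  0.           0.           1.        ]] [[-0.9998767   0.01526177 -0.00369614  0.52417123]
 [ 0.01194712  0.58659972 -0.80978888  0.91806682]
 [-0.01019066 -0.80973319 -0.58670973  0.6939459 ]
 [ 0.          0.          0.          1.        ]]
top [[425.71638893   0.         258.63970031]
 [  0.         425.71638893 188.94017016]
 [  0.           0.           1.        ]] [[-0.03575049 -0.97411688  0.2231999   0.28592619]
 [-0.99935325  0.03571244 -0.00420822  0.11557738]
 [-0.00387171 -0.223206   -0.97476361  1.21308882]
 [ 0.          0.          0.          1.        ]]
wrist [[290.65206464   0.         259.90035086]
 [  0.         290.65206464 190.09123366]
 [  0.           0.           1.        ]] [[ 1.08065121e-04 -9.62977712e-01 -2.69580997e-01  7.22961526e-02]
 [ 9.99999700e-01  3.10808398e-04 -7.09384099e-04 -1.53475811e-04]
 [ 7.66909114e-04 -2.69580839e-01  9.62977457e-01 -1.58413326e-01]
 [ 0.00000000e+00  0.00000000e+00  0.00000000e+00  1.00000000e+00]]
```

View pics/side0.png

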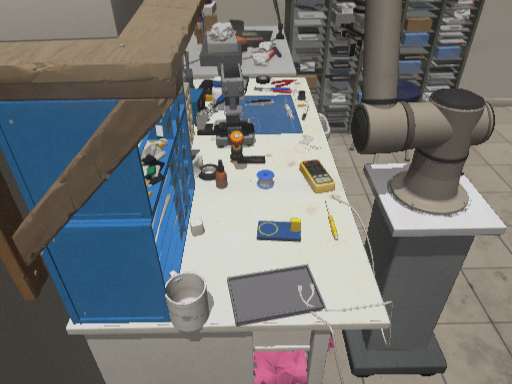

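View pics/top0.png

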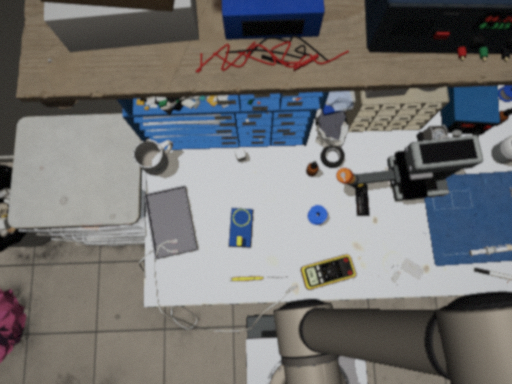

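View pics/wrist0.png

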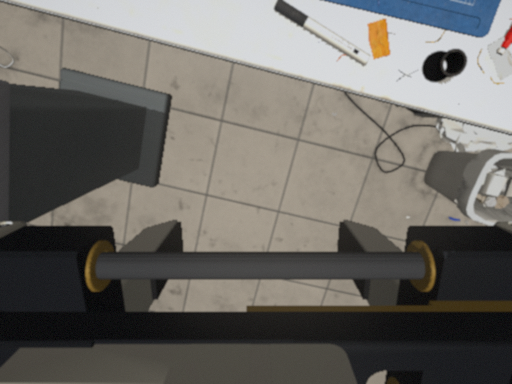

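The side and top views show the whole scene. In the top view I can see the knob at about (345,176), the battery (362,199), the pad ring (241,217), the fin (239,240) and the tray (172,221). The bottle (312,169), tape (332,155) and spool (317,215) are there too. Next I measure positions.

```bash
cat > h.py <<'E'
import numpy as np,cv2
from scipy.spatial.transform import Rotation as R
def ray(c,u,v,T=None):
    T=c["T"] if T is None else T
    K=c["camera_matrix"]; d=np.array([(u-K[0,2])/K[0,0],(v-K[1,2])/K[1,1],1.0])
    return T[:3,3],T[:3,:3]@d
def onplane(c,u,v,z,T=None):
    o,d=ray(c,u,v,T); return o+d*(z-o[2])/d[2]
def cloud(c,T=None):
    T=c["T"] if T is None else T
    K=c["camera_matrix"]; v,u=np.mgrid[:384,:512]; Z=c["range_z"]
    P=np.stack([(u-K[0,2])/K[0,0]*Z,(v-K[1,2])/K[1,1]*Z,Z],-1)
    return P@T[:3,:3].T+T[:3,3]
def tri(c1,p1,c2,p2):
    o1,d1=ray(c1,*p1);o2,d2=ray(c2,*p2)
    A=np.stack([d1,-d2],1);t=np.linalg.lstsq(A,o2-o1,rcond=None)[0]
    a=o1+d1*t[0];b=o2+d2*t[1];return (a+b)/2,np.linalg.norm(a-b)
def wristT(s,c):
    T=np.eye(4);T[:3,:3]=R.from_euler('xyz',s["tool_rot"]).as_matrix();T[:3,3]=s["tool_pos"]
    return T@c["tool_from_camera"]
def hsv(c): return cv2.cvtColor(c["img"],cv2.COLOR_RGB2HSV)
def blobs(m,mn=10):
    n,l,st,ce=cv2.connectedComponentsWithStats(m.astype(np.uint8))
    return [(i,st[i],ce[i],l==i) for i in range(1,n) if st[i,4]>=mn]
E
python3 - <<'E'
from h import *
t=dict(np.load("top0.npz"));s=dict(np.load("side0.npz"))
for n,c in (("top",t),("side",s)):
    h=hsv(c);H,S,V=h[...,0],h[...,1],h[...,2];P=cloud(c)
    for nm,m in (("orange",(H<15)&(S>150)&(V>120)),("yellow",(H>=20)&(H<35)&(S>120)&(V>100)),("blue",(H>100)&(H<125)&(S>120)&(V>60))):
        for i,st,ce,mm in blobs(m,12):
            p=np.median(P[mm],0)
            if -0.05<p[2]<0.3: print(n,nm,st,ce.round(1),p.round(3))
    im=c["img"][:,:,::-1]
    if n=="top": cr=im[130:290,130:450]
    else: cr=im[110:330,170:370]
    k=800/cr.shape[1]; k=min(k,600/cr.shape[0]); cv2.imwrite(f"pics/{n}crop.png",cv2.resize(cr,None,fx=k,fy=k,interpolation=cv2.INTER_CUBIC)); print(k)
E
```

```text
top orange [337 169  15  14 101] [344.4 174.8] [ 0.562 -0.117  0.138]
top yellow [208  95   9  10  42] [211.5 100. ] [0.711 0.214 0.296]
top yellow [237 237   5   9  39] [239.1 241.1] [0.409 0.169 0.047]
top yellow [302 255  53  34 266] [325.9 272.5] [ 0.311 -0.06   0.03 ]
top yellow [233 277  29   3  58] [246.9 278.1] [0.309 0.15  0.011]
top blue [ 453   85   59   38 1716] [478.1 102.9] [ 0.765 -0.509  0.106]
top blue [ 131   92  193   57 6087] [235.1 121.3] [0.705 0.151 0.16 ]
top blue [322 103  13  12  91] [327.3 109.5] [ 0.755 -0.087  0.108]
top blue [122 108   8  10  45] [125.1 113. ] [0.696 0.424 0.264]
top blue [ 425  172   87   93 6261] [471.4 217.5] [ 0.457 -0.496  0.003]
top blue [308 206  19  18 270] [317.  214.6] [ 0.476 -0.051  0.034]
top blue [235 211  13  13 136] [241.1 217. ] [0.48  0.163 0.012]
top blue [230 210  22  37 374] [240.7 232.8] [0.435 0.162 0.012]
2.5
side orange [237  36   8   5  23] [239.6  38.4] [ 0.575 -1.402  0.065]
side orange [283  80   9   4  19] [287.2  80.9] [ 0.342 -0.871  0.011]
side orange [274  90  17   3  26] [282.8  91.1] [ 0.367 -0.76   0.
[... 574 characters left out ...]
3  82   8   5  35] [216.6  83.9] [ 0.651 -0.593  0.109]
side blue [271  87  19   3  28] [281.6  88.2] [ 0.369 -0.793  0.006]
side blue [190  88  13  36 221] [194.9 100.5] [ 0.73  -0.453  0.104]
side blue [   41    92   154   232 18402] [125.7 238.1] [0.741 0.426 0.181]
side blue [218  95   7   8  32] [221.   98.6] [ 0.624 -0.395  0.13 ]
side blue [ 239   96   63   38 1133] [271.2 117. ] [ 0.44  -0.482  0.004]
side blue [240 114  11   4  20] [245.  116.2] [ 0.542 -0.512  0.004]
side blue [257 170  17  10 121] [265.1 174.5] [ 0.479 -0.05   0.035]
side blue [258 222  42  17 334] [282.5 231.8] [0.44  0.185 0.012]
side blue [260 224  16  10 122] [267.7 228.2] [0.48  0.165 0.013]
2.727272727272727
```

View pics/topcrop.png

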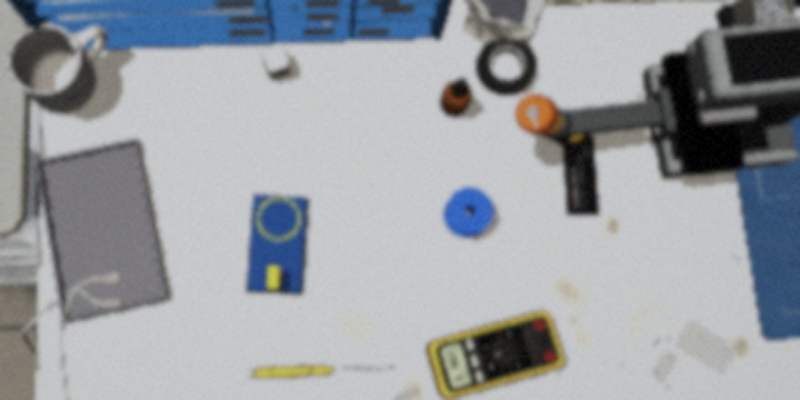

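View pics/sidecrop.png

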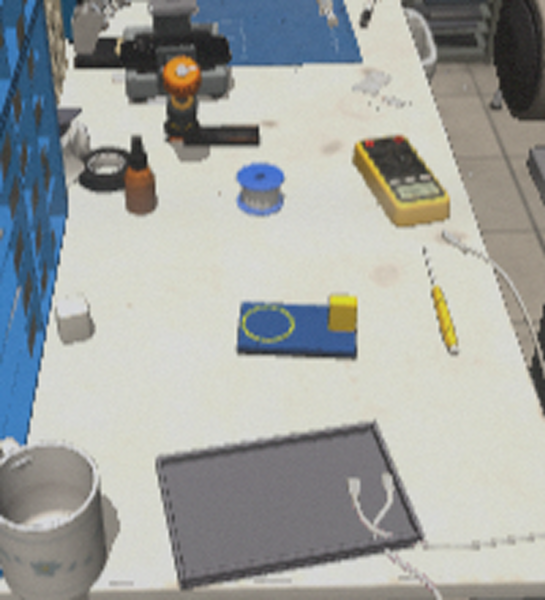

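Run:
```python
from h import *
t=dict(np.load("top0.npz"));s=dict(np.load("side0.npz"))
P=cloud(t);h=hsv(t);H,S,V=[h[...,i] for i in range(3)]
# bar points
m=(P[...,2]>.055)&(P[...,2]<.095)&(P[...,0]>.5)&(P[...,0]<.63)&(P[...,1]<-.13)&(P[...,1]>-.26)
q=P[m];print("bar",len(q),q.mean(0)); 
vx,vy,x0,y0=cv2.fitLine(q[:,:2].astype(np.float32),cv2.DIST_HUBER,0,.01,.01).ravel();print(vx,vy,x0,y0,np.arctan2(vy,vx))
m=(P[...,2]>.19)&(P[...,2]<.27)&(P[...,0]>.45)&(P[...,0]<.68)&(P[...,1]<-.15)&(P[...,1]>-.5)
q=P[m];print("head",cv2.minAreaRect((q[:,:2]*1000).astype(np.float32)),len(q))
# cell
m=(V<70)&(S<130)&(P[...,2]<.03)&(P[...,2]>-.01)&(P[...,0]>.4)&(P[...,0]<.56)&(P[...,1]>-.2)&(P[...,1]<-.1)
for i,st,ce,mm in blobs(m,30):
    w=np.array([onplane(t,u,v,.008) for v,u in zip(*np.nonzero(mm))]);print("cell",st,cv2.minAreaRect((w[:,:2]*1000).astype(np.float32)))
# pad
m=(H>95)&(H<130)&(S>100)&(abs(P[...,2]-.012)<.012)|((H>=18)&(H<40)&(S>80)&(P[...,2]<.06))
m&=(P[...,1]>.1)&(P[...,1]<.22)&(P[...,0]>.37)&(P[...,0]<.54)
for i,st,ce,mm in blobs(m,100):
    w=np.array([onplane(t,u,v,.012) for v,u in zip(*np.nonzero(mm))]);print("pad",st,cv2.minAreaRect((w[:,:2]*1000).astype(np.float32)))
# tray
m=(V<160)&(S<70)&(P[...,2]<.03)&(P[...,1]>.22)&(P[...,1]<.42)&(P[...,0]>.3)&(P[...,0]<.62)
for i,st,ce,mm in blobs(m,300):
    w=np.array([onplane(t,u,v,.012) for v,u in zip(*np.nonzero(mm))]);print("tray",st,cv2.minAreaRect((w[:,:2]*1000).astype(np.float32)))
# bottle, tape
for nm,a in (("bottle",(300,158,325,182)),("tape",(318,142,348,170))):
    q=P[a[1]:a[3],a[0]:a[2]].reshape(-1,3);q=q[q[:,2]>.01];print(nm,np.median(q,0),q.max(0))
# knob triangulate
print("knob",tri(t,(344.4,174.8),s,(236.1,139.3)))
```

```text
bar 443 [ 0.56841761 -0.19934427  0.07652266]
0.16483429 -0.9863213 0.56701785 -0.1938468 -1.4052063
head ((581.032470703125, -332.98724365234375), (70.90995788574219, 169.83624267578125), 4.501673698425293) 2402
cell [355 185  14  30 289] ((519.4730834960938, -184.83526611328125), (85.57023620605469, 31.52301025390625), 0.640178382396698)
pad [229 209  23  38 451] ((452.4383544921875, 165.52914428710938), (59.02961349487305, 105.74783325195312), 84.38534545898438)
pad [234 211  14  13 145] ((480.85894775390625, 164.99411010742188), (37.13771057128906, 34.5864372253418), 87.91869354248047)
tray [ 151  186   48   75 2739] ((475.1583557128906, 364.28375244140625), (194.1619415283203, 126.73540496826172), 10.786158561706543)
bottle [ 0.60713234 -0.04278249  0.04807041] [0.6473666  0.11557738 1.21308882]
tape [ 0.66081127 -0.10711718  0.01899059] [0.69460516 0.11557738 1.21308882]
knob (array([ 0.5654705 , -0.11790109,  0.11867022]), np.float64(0.0023513879683275357))
```

{"op": "jog_arm", "data": {
  "series": [
    [1,[0.3,-0.245,-0.024],[0,0,-1.42]],
    [1,[0.3,-0.245,-0.024],[0,0,-1.42]],
    [1,[0.3,-0.245,-0.024],[0,0,-1.42]],
    [1,[0.3,-0.245,-0.024],[0,0,-1.42]],
    [1,[0.3,-0.245,-0.024],[0,0,-1.42]],
    [1,[0.3,-0.245,-0.024],[0,0,-1.42]],
    [1,[0.3,-0.245,-0.024],[0,0,-1.42]],
    [1,[0.3,-0.245,-0.024],[0,0,-1.42]],
    [1,[0.3,-0.245,-0.024],[0,0,-1.42]],
    [1,[0.3,-0.245,-0.024],[0,0,-1.42]],
    [1,[0.3,-0.245,-0.024],[0,0,-1.42]],
    [1,[0.3,-0.245,-0.024],[0,0,-1.42]]
  ]
}}

```text
time: 1.15
tool_pos: [0.3583, -0.1998, 0.2507]
tool_rot: [-3.141, -0.0, 1.669]
contact_force: [-0.0, -0.9, 0.1]
opening: 0.0918
```

```bash
cat >> h.py <<'E'
def tgt(yaw,tilt,lean=0):
    """tool down, yaw, fingers tilted forward by tilt about tool y"""
    return R.from_euler('xyz',[np.pi,0,yaw])*R.from_rotvec([0,-tilt,0])
def delta(s,pos,Rt):
    Rc=R.from_euler('xyz',s["tool_rot"])
    d=Rc.inv().apply(np.array(pos)-s["tool_pos"]); rv=(Rc.inv()*Rt).as_rotvec()
    n=max(np.linalg.norm(d)/.0417,np.degrees(np.linalg.norm(rv))/7.16)
    print("shift",d.round(4),"rv",rv.round(3),"rows",round(n,1))
E
python3 - <<'E'
from h import *
from cell import status
delta(status.observe(),[.40,-.17,.20],tgt(np.pi,.44))
E
```

```text
shift [0.0256 0.0444 0.0507] rv [-0.324 -0.357 -1.447] rows 12.2
```

{"op": "jog_arm", "data": {
  "series": [
    [1,[0.026,0.044,0.05],[-0.324,-0.357,-1.447]],
    [1,[0.026,0.044,0.05],[-0.324,-0.357,-1.447]],
    [1,[0.026,0.044,0.05],[-0.324,-0.357,-1.447]],
    [1,[0.026,0.044,0.05],[-0.324,-0.357,-1.447]],
    [1,[0.026,0.044,0.05],[-0.324,-0.357,-1.447]],
    [1,[0.026,0.044,0.05],[-0.324,-0.357,-1.447]],
    [1,[0.026,0.044,0.05],[-0.324,-0.357,-1.447]],
    [1,[0.026,0.044,0.05],[-0.324,-0.357,-1.447]],
    [1,[0.026,0.044,0.05],[-0.324,-0.357,-1.447]],
    [1,[0.026,0.044,0.05],[-0.324,-0.357,-1.447]],
    [1,[0.026,0.044,0.05],[-0.324,-0.357,-1.447]],
    [1,[0.026,0.044,0.05],[-0.324,-0.357,-1.447]]
  ]
}}

```text
time: 2.15
tool_pos: [0.399, -0.171, 0.2006]
tool_rot: [3.125, 0.422, 3.055]
contact_force: [-0.5, -0.1, 0.5]
opening: 0.0916
```

```bash
cat >> h.py <<'E'
def snap(name):
    from cell import status,eyes
    s=status.observe();c=eyes.read_camera("wrist");T=wristT(s,c)
    np.savez(name+".npz",Tw=T,**c);im=cv2.rotate(c["img"][:,:,::-1],cv2.ROTATE_180)
    cv2.imwrite(f"pics/{name}.png",cv2.resize(im,None,fx=1.5,fy=1.5,interpolation=cv2.INTER_CUBIC))
    return s,c,T
E
python3 - <<'E'
from h import *
s,c,T=snap("w1");print(s["tool_pos"],s["tool_rot"],s["qpos"].round(2))
E
```

```text
[ 0.39904892 -0.17101497  0.20062693] [3.12457467 0.42197646 3.05526357] [-0.8   0.01  2.11  0.42  0.75 -2.56]
```

View pics/w1.png

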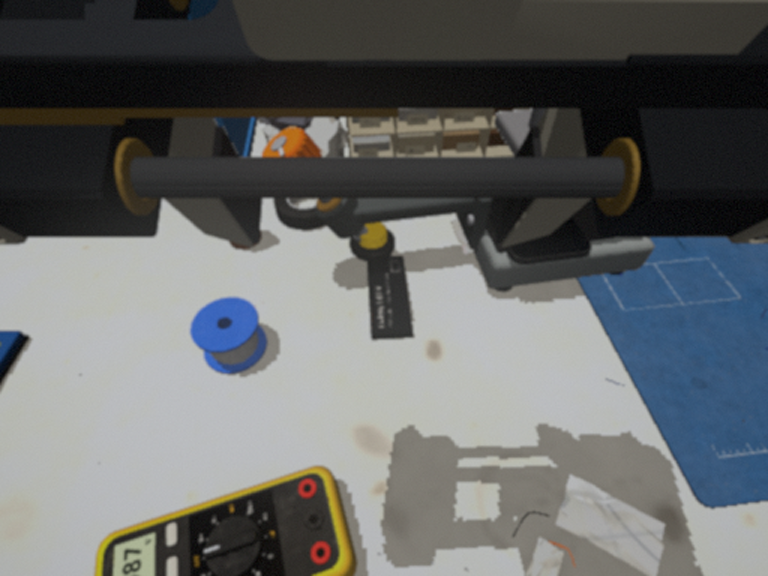

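Run:
```python
from h import *
c=dict(np.load("w1.npz"));T=c["Tw"];im=cv2.rotate(c["img"][:,:,::-1],cv2.ROTATE_180)
cr=im[125:235,170:310];cv2.imwrite("pics/w1c.png",cv2.resize(cr,None,fx=5,fy=5,interpolation=cv2.INTER_CUBIC))
P=cloud(c,T);h=hsv(c);H,S,V=[h[...,i] for i in range(3)]
m=(V<75)&(P[...,2]<.02)&(P[...,0]<.6)&(P[...,0]>.40)&(P[...,1]<-.1)&(P[...,1]>-.24)&(S<120)
m[220:]=False
for i,st,ce,mm in blobs(m,30):
    w=np.array([onplane(c,u,v,.008,T) for v,u in zip(*np.nonzero(mm))]);print("cell",st,cv2.minAreaRect((w[:,:2]*1000).astype(np.float32)),w.min(0),w.max(0))
m=(H>=18)&(H<35)&(S>120)&(V>80)&(P[...,0]>.5)&(P[...,2]>.02)&(P[...,2]<.08)
for i,st,ce,mm in blobs(m,20): print("bellows",st,ce,np.median(P[mm],0))
q=P[(P[...,0]<.62)&(P[...,0]>.52)&(P[...,1]<-.12)&(P[...,1]>-.23)&(P[...,2]<.045)&(P[...,2]>.018)]
print(np.percentile(q,[2,25,50,75,98],axis=0).round(4))
```

```text
cell [ 237  158   30   56 1190] ((518.6932983398438, -187.14468383789062), (34.783287048339844, 95.40483856201172), 88.70976257324219) [ 0.47077752 -0.20536901  0.008     ] [ 0.56625034 -0.1696668   0.008     ]
bellows [254 218  18  18 254] [262.01574803 225.94488189] [ 0.55953616 -0.1783051   0.04211247]
[[ 0.5467 -0.1966  0.0234]
 [ 0.5541 -0.1861  0.0292]
 [ 0.5582 -0.1779  0.0304]
 [ 0.5638 -0.1696  0.0419]
 [ 0.5758 -0.1573  0.0441]]
```

View pics/w1c.png

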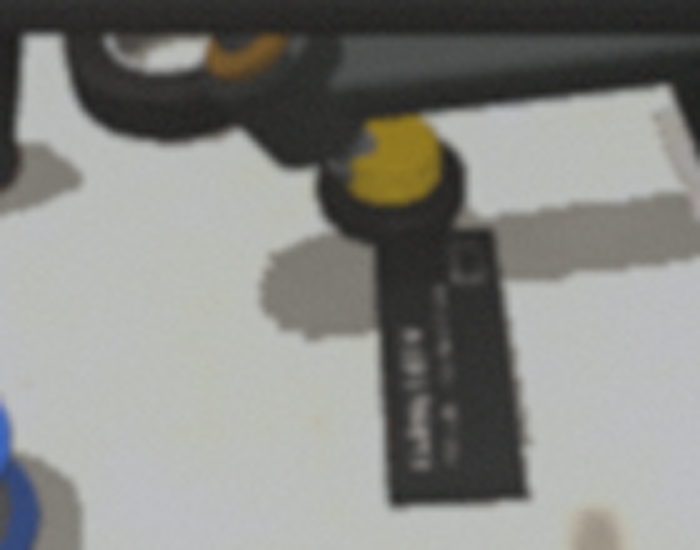

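The wrist view shows the black cell with its near end at about (390..527, 500) in the crop. The sole disc is at about (390,190) and hides the cell's far end. I move above the free end with the tool tilted back.

Run:
```python
from h import *
from cell import status
s=status.observe()
delta(s,[.483,-.187,.07],tgt(np.pi,.44))
c=dict(np.load("w1.npz"));T=c["Tw"];P=cloud(c,T)
q=P[(P[...,0]<.62)&(P[...,0]>.52)&(P[...,1]<-.12)&(P[...,1]>-.23)&(P[...,2]<.033)&(P[...,2]>.02)]
# disc: fit top circle by hull
hull=cv2.convexHull((q[:,:2]*1000).astype(np.float32))[:,0]
from scipy.optimize import least_squares
f=hull[(hull[:,0]<572)]
r=least_squares(lambda p:np.hypot(f[:,0]-p[0],f[:,1]-p[1])-22,[568,-177],loss="soft_l1");print(r.x,np.abs(r.fun).max(),np.median(q[:,2]),len(q))
```

```text
shift [-0.0242 -0.0117  0.1536] rv [-0.018 -0.017 -0.068] rows 3.7
[ 567.80202405 -177.2564821 ] 0.787870049587525 0.029379404684317018 344
```

{"op": "jog_arm", "data": {
  "series": [
    [0.3,[-0.024,-0.012,0.154],[-0.018,-0.017,-0.068]],
    [0.3,[-0.024,-0.012,0.154],[-0.018,-0.017,-0.068]],
    [0.3,[-0.024,-0.012,0.154],[-0.018,-0.017,-0.068]],
    [0.3,[-0.024,-0.012,0.154],[-0.018,-0.017,-0.068]],
    [0.3,[-0.024,-0.012,0.154],[-0.018,-0.017,-0.068]],
    [0.3,[-0.024,-0.012,0.154],[-0.018,-0.017,-0.068]]
  ]
}}

```text
time: 2.7
tool_pos: [0.4823, -0.1871, 0.0679]
tool_rot: [3.132, 0.434, 3.121]
contact_force: [-0.2, -0.2, 0.9]
opening: 0.0607
```

Run:
```python
from h import *
s,c,T=snap("w2");print(s["tool_pos"],s["tool_rot"],s["qpos"].round(2),s["opening"])
delta(s,[.483,-.187,.0065],tgt(np.pi,.44))
```

```text
[ 0.48234608 -0.18706119  0.06788048] [3.13150325 0.43442412 3.12119019] [-0.69  0.4   2.1   0.76  0.4  -2.91] 0.060718537142402135
shift [ 0.0252 -0.0005  0.056 ] rv [ 0.001 -0.005 -0.019] rows 1.5
```

View pics/w2.png

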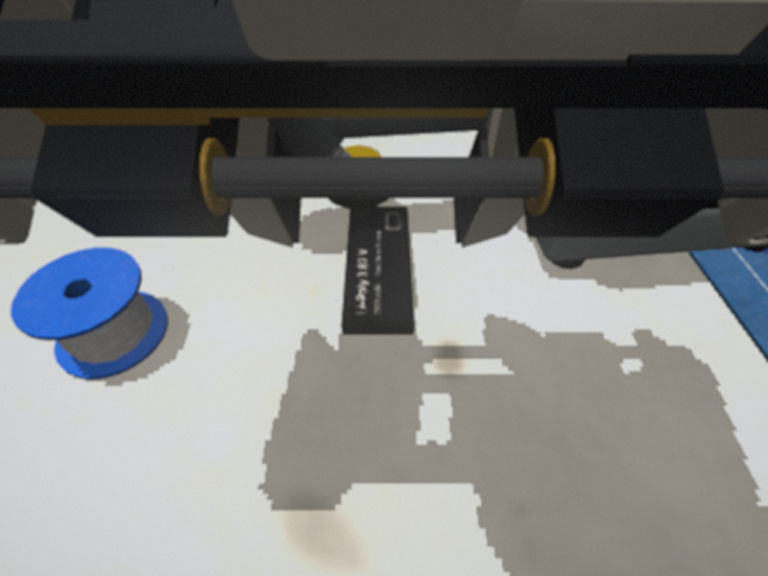

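{"op": "jog_arm", "data": {
  "series": [
    [0.3,[0.012,0,0.028],[0,0,-0.01]],
    [0.3,[0.02,0,0.045],[0,0,-0.015]],
    [0.3,[0.025,0,0.054],[0,0,-0.015]],
    [0.3,[0.025,0,0.056],[0,0,-0.015]],
    [0.3,[0.025,0,0.056],[0,0,-0.015]]
  ]
}}

```text
time: 3.17
tool_pos: [0.4921, -0.1885, 0.0208]
tool_rot: [-3.14, 0.418, 3.138]
contact_force: [0.6, 0.0, 0.1]
opening: 0.0598
```

Run:
```python
from h import *
from cell import status
s=status.observe();print(s["tool_pos"],s["tool_rot"],s["qpos"].round(3),s["qvel"].round(3))
delta(s,[.483,-.187,.0065],tgt(np.pi,.44))
delta(s,[.483,-.187,.0065],tgt(np.pi,.40))
```

```text
[ 0.49213146 -0.1884568   0.02079026] [-3.13963605  0.41847744  3.13798399] [-0.665  0.517  2.097  0.939  0.312 -3.103] [-0.002 -0.008  0.006  0.005  0.001 -0.006]
shift [0.0142 0.0014 0.0093] rv [-0.003 -0.022 -0.003] rows 0.4
shift [0.0142 0.0014 0.0093] rv [-0.003  0.018 -0.003] rows 0.4
```

{"op": "jog_arm", "data": {
  "series": [
    [0.3,[0,0,0],[0,0,0]]
  ]
}}

```text
time: 3.25
tool_pos: [0.492, -0.1885, 0.0208]
tool_rot: [-3.14, 0.418, 3.138]
contact_force: [0.4, -0.2, 0.7]
opening: 0.0595
```

Run:
```python
from h import *
from cell import status
s=status.observe()
delta(s,[.479,-.188,.03],tgt(np.pi,.3))
```

```text
shift [ 0.0081  0.0004 -0.0137] rv [-0.003  0.118 -0.004] rows 0.9
```

{"op": "jog_arm", "data": {
  "series": [
    [0.3,[0.008,0,-0.014],[0,0.118,0]],
    [0.3,[0.008,0,-0.014],[0,0.118,0]],
    [0.3,[0.008,0,-0.014],[0,0.118,0]]
  ]
}}

```text
time: 3.5
tool_pos: [0.4782, -0.1887, 0.0301]
tool_rot: [-3.139, 0.297, 3.136]
contact_force: [0.8, 0.2, -0.8]
opening: 0.0598
```

Run:
```python
from h import *
from cell import status
s=status.observe();print(s["tool_pos"],s["tool_rot"],s["qpos"].round(3))
delta(s,[.479,-.188,.0065],tgt(np.pi,.3))
```

```text
[ 0.47819048 -0.18868301  0.0301305 ] [-3.13931608  0.29692352  3.13623537] [-0.632  0.489  2.03   0.436  0.414 -2.58 ]
shift [0.0061 0.0007 0.0228] rv [-0.004 -0.003 -0.005] rows 0.6
```

{"op": "jog_arm", "data": {
  "series": [
    [0.3,[0.006,0,0.02],[0,0,0]],
    [0.3,[0.006,0,0.0235],[0,0,0]],
    [0.3,[0.006,0,0.0235],[0,0,0]]
  ]
}}

```text
time: 3.75
tool_pos: [0.4792, -0.1876, 0.0044]
tool_rot: [3.14, 0.297, 3.136]
contact_force: [-0.0, -0.0, -0.0]
opening: 0.0598
```

{"op": "jog_arm", "data": {
  "series": [
    [-0.5,[0,0,0],[0,0,0]],
    [-0.5,[0,0,0],[0,0,0]],
    [-0.5,[0,0,0],[0,0,0]],
    [-0.5,[0,0,0],[0,0,0]],
    [-0.5,[0,0,0],[0,0,0]],
    [-0.5,[0,0,0],[0,0,0]]
  ],
  "squeeze": 25
}}

```text
time: 4.25
tool_pos: [0.4798, -0.1881, 0.0049]
tool_rot: [-3.141, 0.299, 3.136]
contact_force: [-1.4, 0.7, 3.8]
opening: 0.035
```

{"op": "jog_arm", "data": {
  "series": [
    [-0.5,[0.02,0,-0.0095],[0,0,0]],
    [-0.5,[0.04,0,-0.016],[0,0,0]],
    [-0.5,[0.06,0,-0.022],[0,0,0]],
    [-0.5,[0.08,0,-0.029],[0,0,0]],
    [-0.5,[0.1,0,-0.036],[0,0,0]],
    [-0.5,[0.113,0,-0.042],[0,0,0]],
    [-0.5,[0.113,0,-0.042],[0,0,0]]
  ]
}}

```text
time: 4.83
tool_pos: [0.361, -0.1871, 0.0169]
tool_rot: [3.141, 0.288, 3.135]
contact_force: [-0.1, 0.5, -1.3]
opening: 0.0349
```

Run:
```python
from h import *
s,c,T=snap("w3");print(s["tool_pos"],s["tool_rot"],s["qpos"].round(2),s["opening"])
delta(s,[.38,.08,.13],tgt(np.pi+.18,.3))
```

```text
[ 0.36095981 -0.18709191  0.01690627] [3.14130272 0.28789686 3.13487794] [-0.84  0.41  2.3   0.75  0.31 -3.1 ] 0.03485133060191037
shift [-0.0486  0.2672 -0.1035] rv [-0.054 -0.012 -0.179] rows 7.0
```

View pics/w3.png

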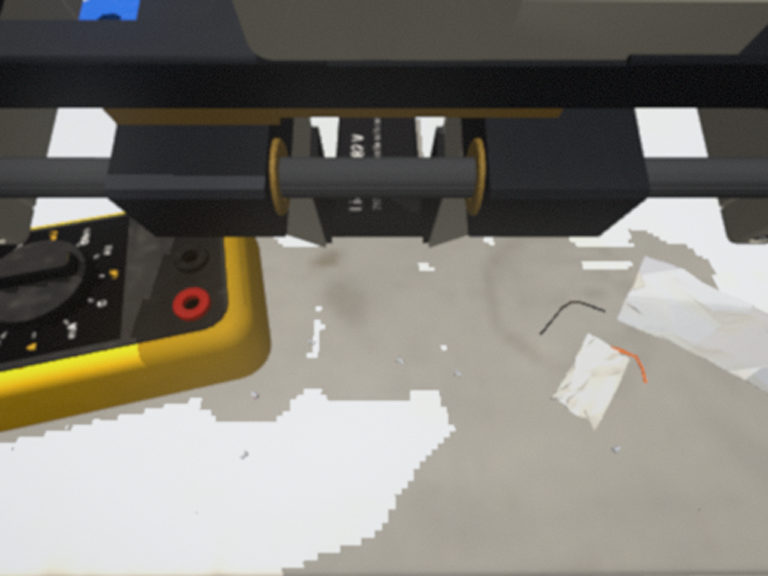

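{"op": "jog_arm", "data": {
  "series": [
    [-0.5,[-0.035,0,-0.047],[0,0,0]],
    [-0.5,[-0.07,0,-0.094],[0,0,0]],
    [-0.5,[-0.07,0,-0.094],[0,0,0]],
    [-0.5,[-0.065,0.1,-0.094],[-0.02,0,-0.06]],
    [-0.5,[-0.055,0.2,-0.1],[-0.04,0,-0.12]],
    [-0.5,[-0.049,0.267,-0.103],[-0.054,-0.012,-0.179]],
    [-0.5,[-0.049,0.267,-0.103],[-0.054,-0.012,-0.179]],
    [-0.5,[-0.049,0.267,-0.103],[-0.054,-0.012,-0.179]],
    [-0.5,[-0.049,0.267,-0.103],[-0.054,-0.012,-0.179]],
    [-0.5,[-0.049,0.267,-0.103],[-0.054,-0.012,-0.179]],
    [-0.5,[-0.049,0.267,-0.103],[-0.054,-0.012,-0.179]]
  ]
}}

```text
time: 5.8
tool_pos: [0.3821, 0.0834, 0.1299]
tool_rot: [-3.141, 0.302, -2.954]
contact_force: [-1.6, -0.6, -0.3]
opening: 0.0347
```

Run:
```python
from h import *
from cell import status,eyes
s=status.observe();print(s["tool_pos"],s["tool_rot"],s["qpos"].round(2),s["opening"])
delta(s,[.425,.355,.08],tgt(np.pi+.18,.3))
c=eyes.read_camera("top");np.savez("top1.npz",**c);P=cloud(c)
cv2.imwrite("pics/top1.png",cv2.resize(c["img"][100:290,130:400,::-1],None,fx=2.9,fy=2.9,interpolation=cv2.INTER_CUBIC))
h=hsv(c)
m=(h[...,2]<160)&(h[...,1]<70)&(P[...,2]<.03)&(P[...,1]>.22)&(P[...,1]<.46)&(P[...,0]>.3)&(P[...,0]<.62)
for i,st,ce,mm in blobs(m,300):
    w=np.array([onplane(c,u,v,.014) for v,u in zip(*np.nonzero(mm))]);print("tray",st,cv2.minAreaRect((w[:,:2]*1000).astype(np.float32)))
```

```text
[0.38210118 0.08336835 0.12992668] [-3.14094606  0.30231516 -2.95365694] [-0.04  0.08  2.24  0.13  0.53 -1.9 ] 0.03470437980310973
shift [-0.0738  0.2589  0.0752] rv [0.002 0.002 0.008] rows 6.7
tray [ 144  186   55   74 2896] ((479.7243957519531, 365.6492004394531), (202.73915100097656, 127.37471771240234), 11.05275821685791)
```

View pics/top1.png

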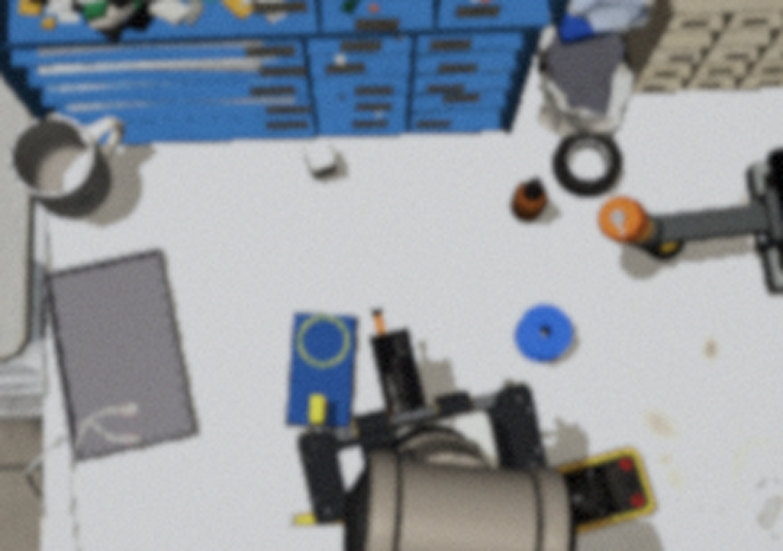

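{"op": "jog_arm", "data": {
  "series": [
    [-0.5,[-0.074,0.26,0.03],[0,0,0.008]],
    [-0.5,[-0.074,0.26,0.03],[0,0,0.008]],
    [-0.5,[-0.074,0.26,0.03],[0,0,0.008]],
    [-0.5,[-0.074,0.26,0.03],[0,0,0.008]],
    [-0.5,[-0.074,0.26,0.03],[0,0,0.008]],
    [-0.5,[-0.074,0.26,0.03],[0,0,0.008]],
    [-0.5,[-0.074,0.26,0.075],[0,0,0.008]],
    [-0.5,[-0.074,0.26,0.075],[0,0,0.008]],
    [-0.5,[-0.074,0.26,0.075],[0,0,0.008]]
  ]
}}

```text
time: 6.6
tool_pos: [0.4274, 0.3526, 0.0764]
tool_rot: [3.141, 0.297, -2.967]
contact_force: [-1.0, -1.7, -1.7]
opening: 0.0351
```

Run:
```python
from h import *
from cell import status,eyes
s=status.observe();print(s["tool_pos"],s["tool_rot"],s["qpos"].round(2),s["opening"])
delta(s,[.425,.355,.0105],tgt(np.pi+.18,.3))
c=eyes.read_camera("side")
cv2.imwrite("pics/side1.png",cv2.resize(c["img"][180:340,190:370,::-1],None,fx=3.6,fy=3.6,interpolation=cv2.INTER_CUBIC))
c=eyes.read_camera("top");P=cloud(c);h=hsv(c)
cv2.imwrite("pics/top2.png",cv2.resize(c["img"][150:270,120:280,::-1],None,fx=4,fy=4,interpolation=cv2.INTER_CUBIC))
```

```text
[0.4273537  0.35261351 0.07636025] [ 3.14138198  0.29722072 -2.96744493] [ 0.63  0.46  1.87 -0.24  0.55 -0.93] 0.03512126598469697
shift [0.0211 0.0027 0.0624] rv [-0.002 -0.003 -0.006] rows 1.6
```

View pics/side1.png

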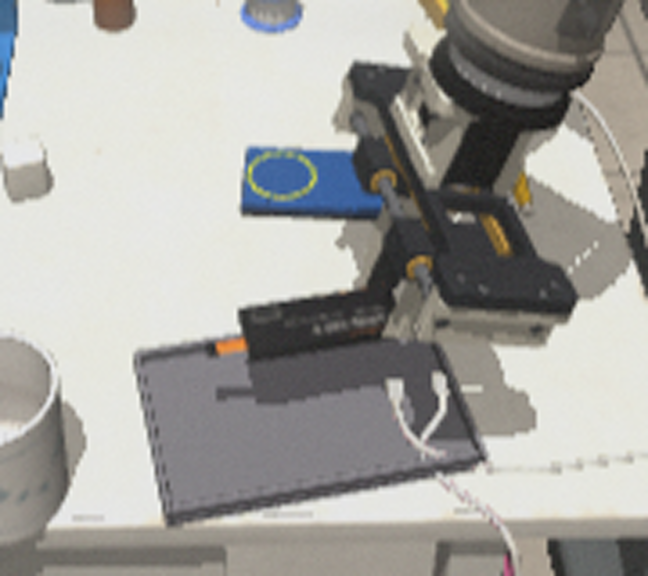

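View pics/top2.png

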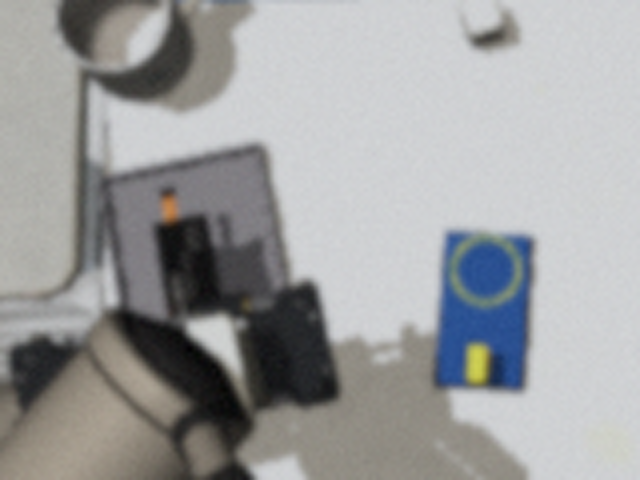

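{"op": "jog_arm", "data": {
  "series": [
    [-0.5,[0.01,0.001,0.03],[0,0,0]],
    [-0.5,[0.017,0.002,0.05],[0,0,0]],
    [-0.5,[0.021,0.003,0.061],[0,0,0]],
    [-0.5,[0.021,0.003,0.0625],[0,0,0]],
    [-0.5,[0.021,0.003,0.0625],[0,0,0]]
  ]
}}

```text
time: 7.12
tool_pos: [0.4256, 0.3538, 0.0144]
tool_rot: [3.139, 0.301, -2.971]
contact_force: [-0.2, 0.1, 0.1]
opening: 0.0348
```

Run:
```python
from h import *
from cell import status,eyes
s=status.observe();print(s["tool_pos"],s["tool_rot"],s["contact_force"],s["opening"])
c=eyes.read_camera("side")
cv2.imwrite("pics/side2.png",cv2.resize(c["img"][180:340,190:370,::-1],None,fx=3.6,fy=3.6,interpolation=cv2.INTER_CUBIC))
```

```text
[0.42561896 0.35378084 0.01442456] [ 3.13933041  0.30127288 -2.97135174] [-0.18310864  0.12222687  0.12500047] 0.03481888670202866
```

View pics/side2.png

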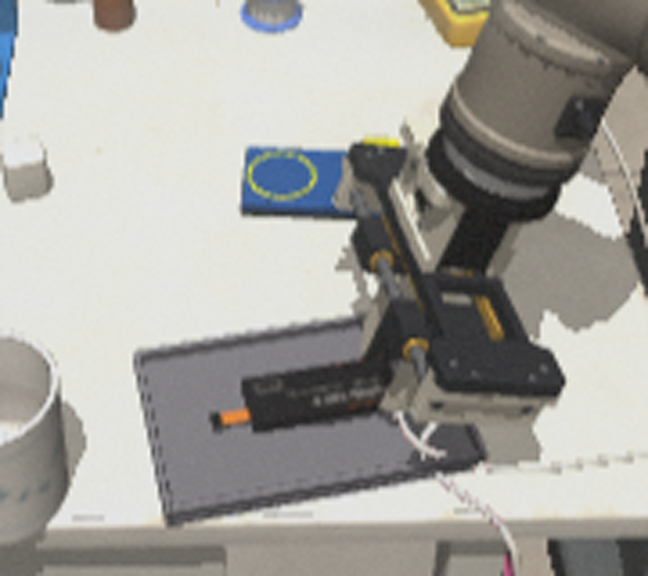

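{"op": "jog_arm", "data": {
  "series": [
    [-0.5,[0.001,0,0.004],[0,0,0]],
    [-0.5,[0.001,0,0.004],[0,0,0]],
    [0,[0.001,0,0.004],[0,0,0]],
    [0.1,[0.001,0,0.004],[0,0,0]],
    [0.1,[0.001,0,0.004],[0,0,0]],
    [0.1,[0.001,0,0.004],[0,0,0]]
  ]
}}

```text
time: 7.67
tool_pos: [0.4253, 0.3549, 0.0098]
tool_rot: [3.139, 0.301, -2.97]
contact_force: [-0.1, -0.1, -0.7]
opening: 0.0504
```

Run:
```python
from h import *
from cell import status,eyes
s=status.observe()
delta(s,[.425,.355,.08],tgt(np.pi+.18,.3))
delta(s,[.37,.175,.13],tgt(np.pi-.09,.35))
```

```text
shift [-0.0206  0.0003 -0.0671] rv [ 0.     0.001 -0.008] rows 1.7
shift [ 0.0457 -0.1675 -0.1405] rv [ 0.086 -0.049  0.248] rows 5.4
```

{"op": "jog_arm", "data": {
  "series": [
    [0.1,[-0.0205,0,-0.067],[0,0,0]],
    [0.1,[-0.0205,0,-0.067],[0,0,0]],
    [0.1,[0.0457,-0.1675,-0.14],[0.086,-0.049,0.248]],
    [0.1,[0.0457,-0.1675,-0.14],[0.086,-0.049,0.248]],
    [0.1,[0.0457,-0.1675,-0.14],[0.086,-0.049,0.248]],
    [0.1,[0.0457,-0.1675,-0.14],[0.086,-0.049,0.248]],
    [0.1,[0.0457,-0.1675,-0.14],[0.086,-0.049,0.248]],
    [0.1,[0.0457,-0.1675,-0.14],[0.086,-0.049,0.248]],
    [0.1,[0.0457,-0.1675,-0.14],[0.086,-0.049,0.248]]
  ]
}}

```text
time: 8.42
tool_pos: [0.3702, 0.1741, 0.1301]
tool_rot: [3.14, 0.352, 3.048]
contact_force: [0.9, 0.4, 0.8]
opening: 0.0505
```

Run:
```python
from h import *
from cell import eyes
s,c,T=snap("w4");print(s["tool_pos"],s["tool_rot"],s["qpos"].round(2))
P=cloud(c,T);h=hsv(c);H,S,V=[h[...,i] for i in range(3)]
for nm,m in (("yel",(H>=18)&(H<36)&(S>110)&(V>80)),("blue",(H>98)&(H<128)&(S>110)&(V>40))):
    for i,st,ce,mm in blobs(m,40):
        p=np.median(P[mm],0)
        print(nm,st,ce.round(1),p.round(4),P[mm][:,2].max().round(4))
        z=.047 if p[2]>.03 else .012
        w=np.array([onplane(c,u,v,z,T) for v,u in zip(*np.nonzero(mm))]);print("  rect",cv2.minAreaRect((w[:,:2]*1000).astype(np.float32)))
        q=P[mm&(P[...,2]>.044)&(P[...,2]<.05)]
        if len(q)>20: print("  fin top",cv2.minAreaRect((q[:,:2]*1000).astype(np.float32)))
c=eyes.read_camera("side");np.savez("side3.npz",**c)
cv2.imwrite("pics/side3.png",cv2.resize(c["img"][180:340,190:370,::-1],None,fx=3.6,fy=3.6,interpolation=cv2.INTER_CUBIC))
c=eyes.read_camera("top");np.savez("top3.npz",**c)
```

```text
[0.37023628 0.17414373 0.13007378] [3.14035107 0.35159843 3.0482988 ] [ 0.37  0.13  2.2  -0.32  0.51 -0.85]
yel [   0   50   64  101 2753] [28.  98.5] [ 0.3069 -0.0052  0.0225] 0.2539
  rect ((324.67828369140625, -19.562557220458984), (48.7811393737793, 98.72915649414062), 57.15290832519531)
yel [ 171   67  106   20 1397] [225.6  76.9] [0.3078 0.1531 0.0106] 0.2539
  rect ((307.8849182128906, 150.87469482421875), (11.301859855651855, 85.04389190673828), 0.638659656047821)
yel [251 173  15  40 532] [258.2 193.2] [0.4002 0.17   0.0462] 0.2539
  rect ((399.81268310546875, 169.93692016601562), (12.579926490783691, 42.79954147338867), 85.27212524414062)
  fin top ((409.4327392578125, 169.13134765625), (12.669851303100586, 23.898157119750977), 85.30966186523438)
yel [238 217  42  28 126] [257.6 226.8] [0.4679 0.1606 0.0128] 0.0145
  rect ((477.85784912109375, 162.55108642578125), (47.4943733215332, 41.663795471191406), 87.59160614013672)
yel [353 253   8  38 139] [357.2 273.7] [0.3162 0.2065 0.2023] 0.2045
  rect ((517.6793212890625, 268.6213684082031), (63.9764404296875, 6.535824298858643
[... 235 characters left out ...]
258.7 200.2] [0.4313 0.1757 0.0124] 0.2539
  rect ((450.8462219238281, 165.44345092773438), (59.60585021972656, 107.80033874511719), 84.64588165283203)
blue [241 220  36  26 751] [258.6 232.2] [0.4791 0.1629 0.0131] 0.2539
  rect ((481.4679260253906, 162.6047821044922), (40.408226013183594, 39.432857513427734), 84.59796142578125)
blue [ 58 222  31  14 176] [ 71.9 226. ] [ 0.4579 -0.0527  0.003 ] 0.1865
  rect ((452.05389404296875, -47.390289306640625), (14.43541145324707, 41.50581359863281), 10.961685180664062)
blue [ 41 241  23  12 156] [ 51.2 246.7] [ 0.4563 -0.0574  0.0354] 0.2539
  rect ((446.6590270996094, -46.10718536376953), (9.191974639892578, 31.689023971557617), 29.215503692626953)
```

View pics/w4.png

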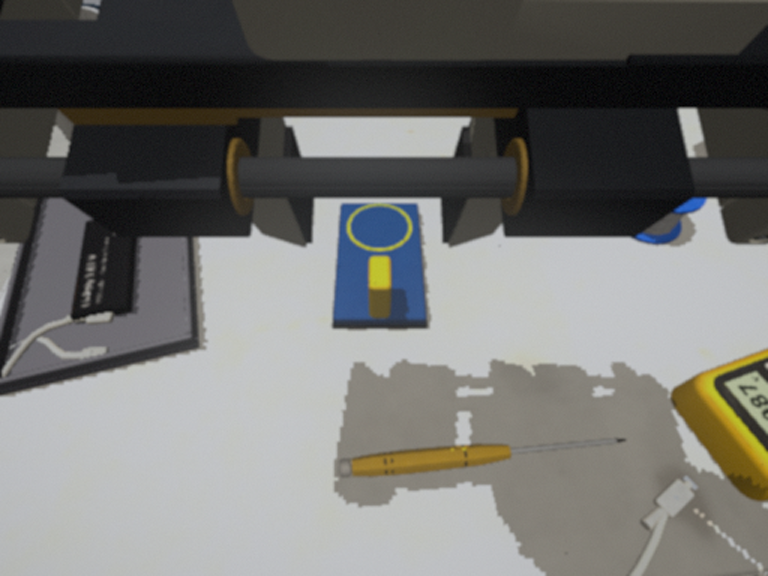

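View pics/side3.png

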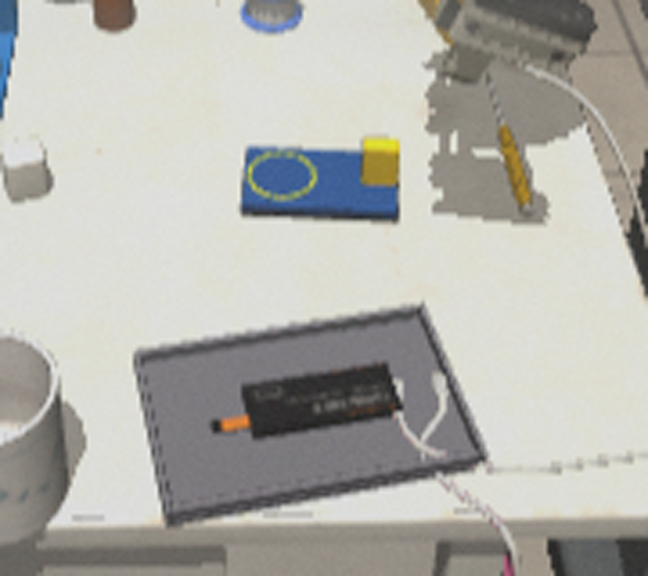

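The battery lies flat inside the tray, at (320,395) in the side crop. The wrist view shows the fin at (379,275) and the ring at (379,228). Now I grasp the fin.

Run:
```python
from h import *
from cell import status,eyes
s=status.observe()
delta(s,[.4134,.1688,.07],tgt(np.pi-.085,.35))
delta(s,[.4134,.1688,.0235],tgt(np.pi-.085,.35))
```

```text
shift [-0.0202 -0.0031  0.0705] rv [-0.001  0.    -0.005] rows 1.8
shift [-0.0042 -0.0031  0.1142] rv [-0.001  0.    -0.005] rows 2.7
```

{"op": "jog_arm", "data": {
  "series": [
    [0.1,[-0.02,-0.003,0.04],[0,0,-0.005]],
    [0.1,[-0.02,-0.003,0.07],[0,0,-0.005]],
    [0.1,[-0.02,-0.003,0.0705],[0,0,-0.005]],
    [0.1,[-0.011,-0.003,0.095],[0,0,-0.005]],
    [0.1,[-0.004,-0.003,0.114],[0,0,-0.005]],
    [0.1,[-0.004,-0.003,0.114],[0,0,-0.005]],
    [0.1,[-0.004,-0.003,0.114],[0,0,-0.005]]
  ]
}}

```text
time: 9.15
tool_pos: [0.4158, 0.1755, 0.0372]
tool_rot: [-3.122, 0.335, 3.059]
contact_force: [-0.8, -0.3, 0.3]
opening: 0.0507
```

Run:
```python
from h import *
from cell import status,eyes
s=status.observe();print(s["qpos"].round(3),s["tool_pos"],s["qvel"].round(2))
delta(s,[.4134,.1688,.045],tgt(np.pi-.085,.25))
```

```text
[ 0.337  0.411  2.19  -0.571  0.284 -0.618] [0.41583552 0.17550338 0.03724075] [-0.01 -0.04  0.01  0.01 -0.   -0.01]
shift [-0.0008 -0.007  -0.0078] rv [-0.019  0.085  0.001] rows 0.7
```

{"op": "jog_arm", "data": {
  "series": [
    [0.1,[-0.001,-0.007,-0.008],[-0.019,0.085,0.001]],
    [0.1,[-0.001,-0.007,-0.008],[-0.019,0.085,0.001]],
    [0.1,[-0.001,-0.007,-0.008],[-0.019,0.085,0.001]]
  ]
}}

```text
time: 9.4
tool_pos: [0.4153, 0.1688, 0.0474]
tool_rot: [3.137, 0.253, 3.054]
contact_force: [-0.2, -0.1, -0.0]
opening: 0.0503
```

Run:
```python
from h import *
s,c,T=snap("w5");print(s["qpos"].round(3),s["tool_pos"],s["tool_rot"],s["contact_force"])
delta(s,[.4125,.1688,.0235],tgt(np.pi-.085,.25))
```

```text
[ 0.276  0.384  2.142 -0.227  0.386 -1.008] [0.41528843 0.16884754 0.04743974] [3.13729576 0.25279898 3.05443871] [-0.1939375  -0.09314665 -0.02669696]
shift [ 0.0087 -0.0004  0.0225] rv [ 0.004  0.003 -0.002] rows 0.6
```

View pics/w5.png

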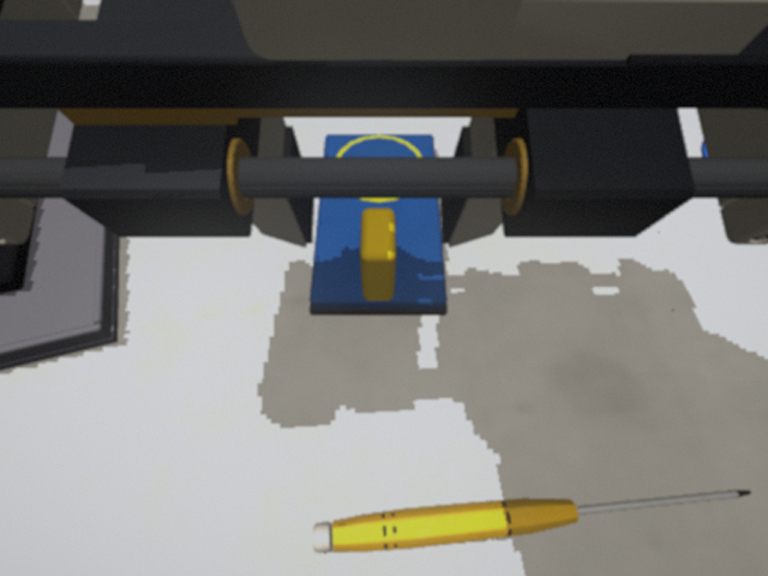

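The fin is centred between the fingers at (378,250). I descend and grip.

{"op": "jog_arm", "data": {
  "series": [
    [0.1,[0.0085,0,0.015],[0,0,0]],
    [0.1,[0.0085,0,0.0225],[0,0,0]],
    [0.1,[0.0085,0,0.0225],[0,0,0]],
    [-0.9,[0.0085,0,0.0225],[0,0,0]],
    [-0.9,[0.0085,0,0.0225],[0,0,0]],
    [-0.9,[0.0085,0,0.0225],[0,0,0]],
    [-0.9,[0.0085,0,0.0225],[0,0,0]],
    [-0.9,[0.0085,0,0.0225],[0,0,0]]
  ],
  "squeeze": 45
}}

```text
time: 10.12
tool_pos: [0.4113, 0.1683, 0.0217]
tool_rot: [3.141, 0.251, 3.054]
contact_force: [-0.3, 0.1, -0.6]
opening: 0.0218
```

Run:
```python
from h import *
from cell import status
s=status.observe();print(s["qpos"].round(3),s["tool_pos"],s["tool_rot"],s["contact_force"],s["opening"])
p=s["tool_pos"]+[0,0,.06]
delta(s,p,R.from_euler('xyz',s["tool_rot"]))
```

```text
[ 0.28   0.441  2.17  -0.296  0.308 -0.932] [0.41133193 0.16832673 0.02166853] [3.14084789 0.25093199 3.05445216] [-0.30616871  0.09328402 -0.61139119] 0.021814877914873375
shift [-0.0149  0.     -0.0581] rv [0. 0. 0.] rows 1.4
```

{"op": "jog_arm", "data": {
  "series": [
    [-0.9,[0,0,0],[0,0,0]],
    [-0.9,[0,0,0],[0,0,0]],
    [-0.9,[0,0,0],[0,0,0]],
    [-0.9,[0,0,0],[0,0,0]]
  ],
  "squeeze": 45
}}

```text
time: 10.45
tool_pos: [0.4112, 0.1683, 0.0216]
tool_rot: [3.141, 0.251, 3.055]
contact_force: [-1.5, -0.1, 3.5]
opening: 0.0141
```

Run:
```python
from h import *
from cell import status
s=status.observe()
delta(s,[.415,-.145,.09],tgt(np.pi-.25,.251))
```

```text
shift [-0.047  -0.3118 -0.0588] rv [ 0.041 -0.     0.158] rows 7.7
```

{"op": "jog_arm", "data": {
  "series": [
    [-0.9,[-0.008,0,-0.03],[0,0,0]],
    [-0.9,[-0.0155,0,-0.065],[0,0,0]],
    [-0.9,[-0.0155,0,-0.065],[0,0,0]]
  ]
}}

```text
time: 10.7
tool_pos: [0.4126, 0.1693, 0.0928]
tool_rot: [3.138, 0.258, 3.054]
contact_force: [1.7, 1.2, -1.4]
opening: 0.0136
```

Run:
```python
from h import *
from cell import status,eyes
s=status.observe();print(s["qpos"].round(3),s["tool_pos"],s["tool_rot"],s["contact_force"],s["opening"])
c=eyes.read_camera("side");cv2.imwrite("pics/side4.png",cv2.resize(c["img"][150:310,190:370,::-1],None,fx=3.6,fy=3.6,interpolation=cv2.INTER_CUBIC))
delta(s,[.415,-.145,.09],tgt(np.pi-.25,.251))
```

```text
[ 0.281  0.283  2.105 -0.179  0.518 -1.058] [0.4125965  0.1692844  0.09279761] [3.1377088  0.25764546 3.0539442 ] [ 1.74328968  1.19377833 -1.36965937] 0.013592568812387601
shift [-0.0282 -0.3129  0.0091] rv [0.045 0.006 0.157] rows 7.5
```

View pics/side4.png

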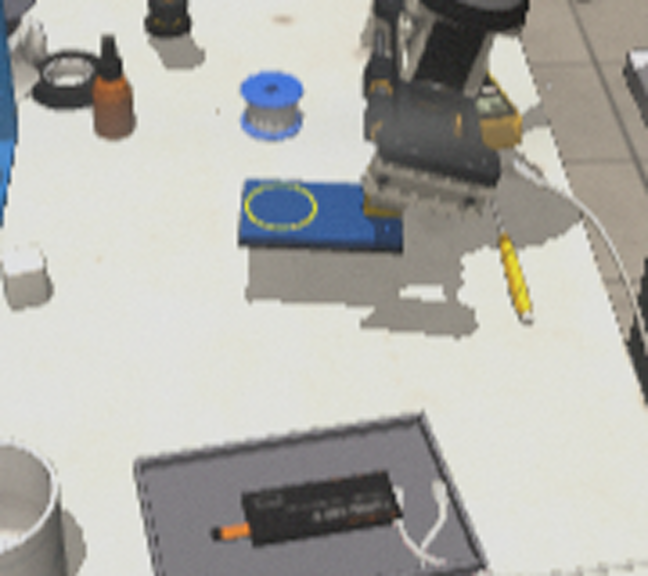

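{"op": "jog_arm", "data": {
  "series": [
    [-0.9,[-0.028,-0.313,0.009],[0.045,0,0.157]],
    [-0.9,[-0.028,-0.313,0.009],[0.045,0,0.157]],
    [-0.9,[-0.028,-0.313,0.009],[0.045,0,0.157]],
    [-0.9,[-0.028,-0.313,0.009],[0.045,0,0.157]],
    [-0.9,[-0.028,-0.313,0.009],[0.045,0,0.157]],
    [-0.9,[-0.028,-0.313,0.009],[0.045,0,0.157]],
    [-0.9,[-0.028,-0.313,0.009],[0.045,0,0.157]],
    [-0.9,[-0.028,-0.313,0.009],[0.045,0,0.157]],
    [-0.9,[-0.028,-0.313,0.009],[0.045,0,0.157]],
    [-0.9,[-0.028,-0.313,0.009],[0.045,0,0.157]]
  ]
}}

```text
time: 11.58
tool_pos: [0.4109, -0.1469, 0.0849]
tool_rot: [-3.138, 0.248, 2.888]
contact_force: [-0.3, 0.8, -1.8]
opening: 0.0136
```

```bash
cat > ring.py <<'E'
from h import *
from cell import status,eyes
# ring in side and top view
def ring(zt):
    for n in ("side","top"):
        c=eyes.read_camera(n);np.savez(n+"r.npz",**c)
        h=hsv(c);H,S,V=[h[...,i] for i in range(3)];P=cloud(c)
        m=(H>98)&(H<128)&(S>100)&(V>40)&(P[...,0]>.35)&(P[...,0]<.6)&(P[...,1]>-.27)&(P[...,1]<-.09)&(abs(P[...,2]-zt)<.02)
        for i,st,ce,mm in blobs(m,40):
            w=np.array([onplane(c,u,v,zt) for v,u in zip(*np.nonzero(mm))]);print(n,st,ce.round(1),np.median(P[mm],0).round(4),cv2.minAreaRect((w[:,:2]*1000).astype(np.float32)))
E
python3 - <<'E'
from ring import *
s=status.observe();print(s["qpos"].round(3),s["tool_pos"],s["tool_rot"],s["contact_force"],s["opening"])
ring(s["tool_pos"][2]-.0216+.012)
c=dict(np.load("sider.npz"));cv2.imwrite("pics/side5.png",cv2.resize(c["img"][100:260,180:360,::-1],None,fx=3.6,fy=3.6,interpolation=cv2.INTER_CUBIC))
c=dict(np.load("topr.npz"));cv2.imwrite("pics/top5.png",cv2.resize(c["img"][140:280,260:420,::-1],None,fx=4,fy=4,interpolation=cv2.INTER_CUBIC))
E
```

```text
[-0.575  0.273  2.153  0.16   0.484 -2.025] [ 0.41087593 -0.14694362  0.08485651] [-3.13807195  0.24760056  2.88841985] [-0.25131769  0.80369429 -1.7713795 ] 0.013593345652028044
side [258 141  13   6  60] [263.9 143.7] [ 0.4782 -0.1613  0.076 ] ((477.954345703125, -165.47755432128906), (31.93825340270996, 38.10729217529297), 88.30695343017578)
side [254 141  36  13 195] [274. 148.] [ 0.443  -0.1349  0.0746] ((452.9938049316406, -147.43772888183594), (66.72900390625, 108.27696228027344), 78.2887191772461)
top [347 200  24  24 138] [355.6 215.3] [ 0.4565 -0.1414  0.075 ] ((470.6813049316406, -159.45028686523438), (60.210445404052734, 63.0340576171875), 76.02153015136719)
top [353 204  15  13 160] [360.2 210. ] [ 0.4778 -0.1625  0.0758] ((477.9716491699219, -161.70289611816406), (38.3285026550293, 32.97350311279297), 87.90863037109375)
```

View pics/side5.png

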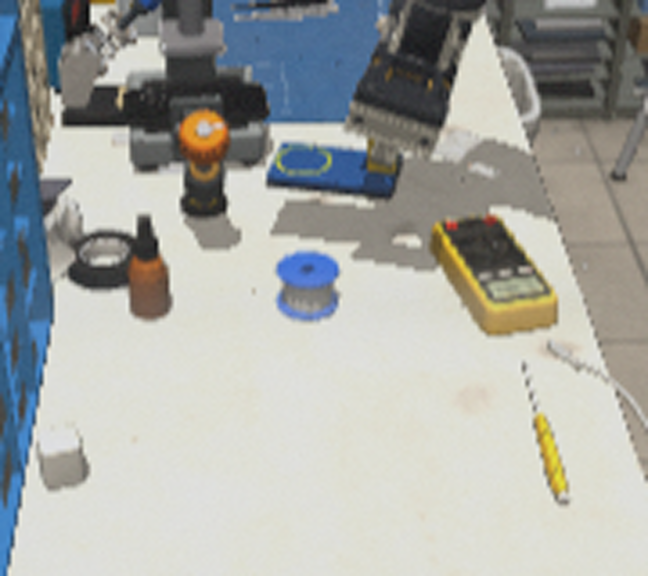

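View pics/top5.png

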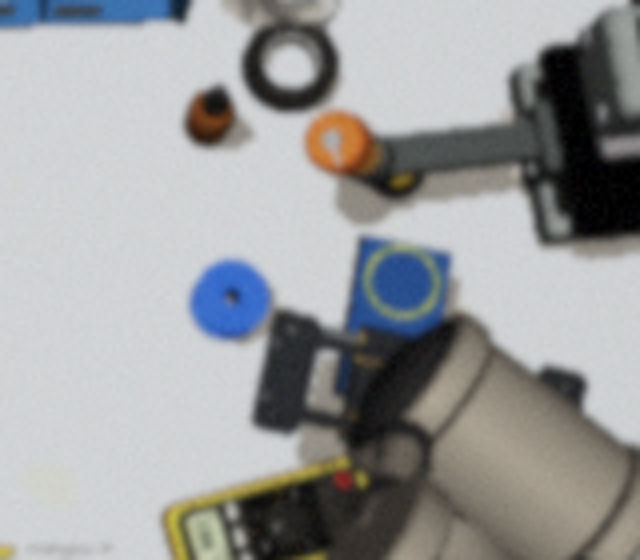

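Run:
```python
from ring import *
c=dict(np.load("topr.npz"));print(onplane(c,346,255,.03),onplane(c,350,256,.03))
s=status.observe()
delta(s,[.43,-.1495,.0265],tgt(np.pi-.25,.251))
```

```text
[ 0.36170743 -0.12303471  0.03      ] [ 0.35859389 -0.13379499  0.03      ]
shift [-0.0046  0.0006  0.0616] rv [-0.003 -0.003  0.   ] rows 1.5
```

{"op": "jog_arm", "data": {
  "series": [
    [-0.9,[-0.01,0,0.02],[0,0,0]],
    [-0.9,[-0.008,0,0.04],[0,0,0]],
    [-0.9,[-0.005,0,0.058],[0,0,0]],
    [-0.9,[-0.005,0,0.0605],[0,0,0]],
    [-0.9,[-0.005,0,0.0605],[0,0,0]]
  ]
}}

```text
time: 12.1
tool_pos: [0.4304, -0.1493, 0.0277]
tool_rot: [-3.139, 0.247, 2.894]
contact_force: [-0.5, 0.5, -1.8]
opening: 0.0134
```

Run:
```python
from ring import *
s,c,T=snap("w6");print(s["qpos"].round(3),s["tool_pos"],s["tool_rot"],s["contact_force"],s["opening"])
c=eyes.read_camera("side");cv2.imwrite("pics/side6.png",cv2.resize(c["img"][100:210,200:340,::-1],None,fx=5,fy=5,interpolation=cv2.INTER_CUBIC))
delta(s,[.502,-.1675,.026],tgt(np.pi-.25,.251))
```

```text
[-0.553  0.428  2.16   0.223  0.325 -2.079] [ 0.43039022 -0.14930125  0.02774373] [-3.13860019  0.24692582  2.89422632] [-0.53465546  0.45824318 -1.82482179] 0.01342976236669107
shift [-0.0712 -0.0001  0.0198] rv [-0.002 -0.004  0.003] rows 1.8
```

View pics/side6.png

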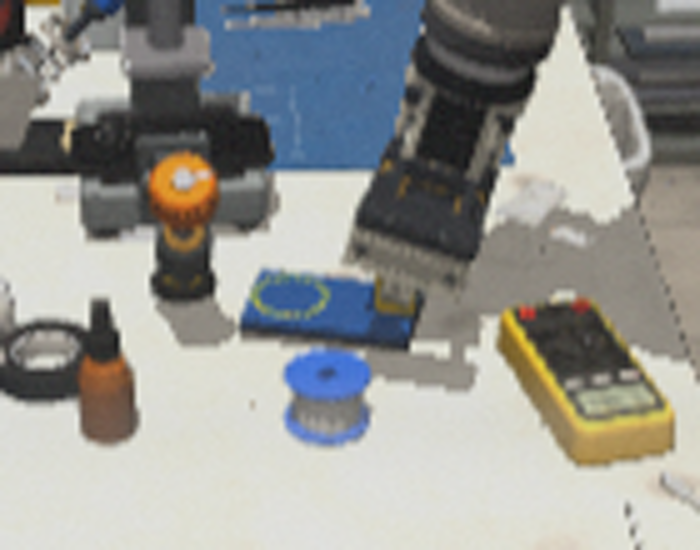

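View pics/w6.png

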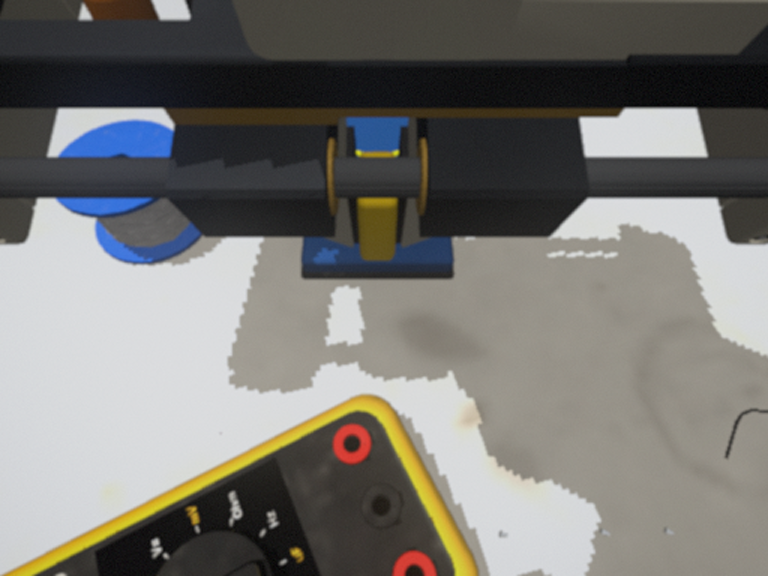

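{"op": "jog_arm", "data": {
  "series": [
    [-0.9,[0.0005,0,0.003],[0,0,0]],
    [-0.9,[-0.015,0,0.007],[0,0,0]],
    [-0.9,[-0.03,0,0.011],[0,0,0]],
    [-0.9,[-0.045,0,0.0145],[0,0,0]],
    [-0.9,[-0.058,0,0.018],[0,0,0]],
    [-0.9,[-0.071,0,0.0212],[0,0,0]],
    [-0.9,[-0.071,0,0.0212],[0,0,0]],
    [-0.9,[-0.071,0,0.0212],[0,0,0]]
  ]
}}

```text
time: 12.87
tool_pos: [0.5031, -0.1695, 0.0264]
tool_rot: [-3.137, 0.251, 2.893]
contact_force: [-0.6, -0.2, -2.1]
opening: 0.0135
```

Run:
```python
from ring import *
s,c,T=snap("w7");print(s["qpos"].round(3),s["tool_pos"],s["tool_rot"],s["contact_force"],s["opening"])
c=eyes.read_camera("side");np.savez("side7.npz",**c);cv2.imwrite("pics/side7.png",cv2.resize(c["img"][100:210,200:340,::-1],None,fx=5,fy=5,interpolation=cv2.INTER_CUBIC))
c=eyes.read_camera("top");np.savez("top7.npz",**c);cv2.imwrite("pics/top7.png",cv2.resize(c["img"][140:250,300:420,::-1],None,fx=5,fy=5,interpolation=cv2.INTER_CUBIC))
```

```text
[-0.505  0.516  1.967  0.145  0.418 -1.952] [ 0.50311819 -0.16946659  0.02641681] [-3.13707699  0.25143521  2.89299481] [-0.6409483  -0.232041   -2.05649638] 0.013474048371360542
```

View pics/side7.png

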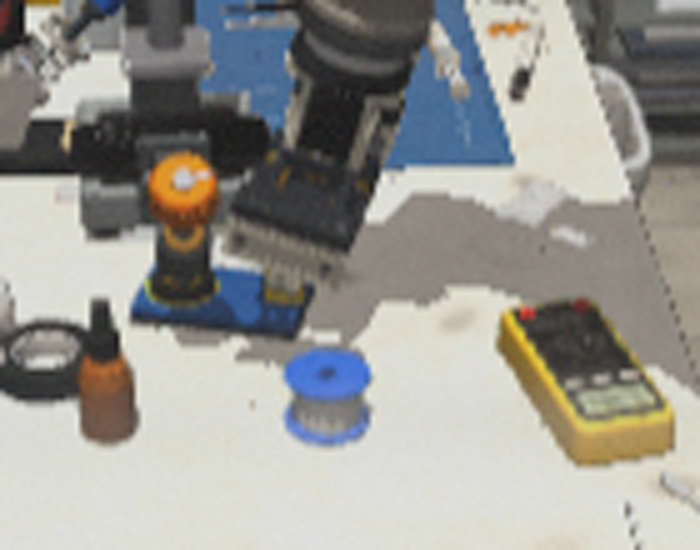

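View pics/top7.png

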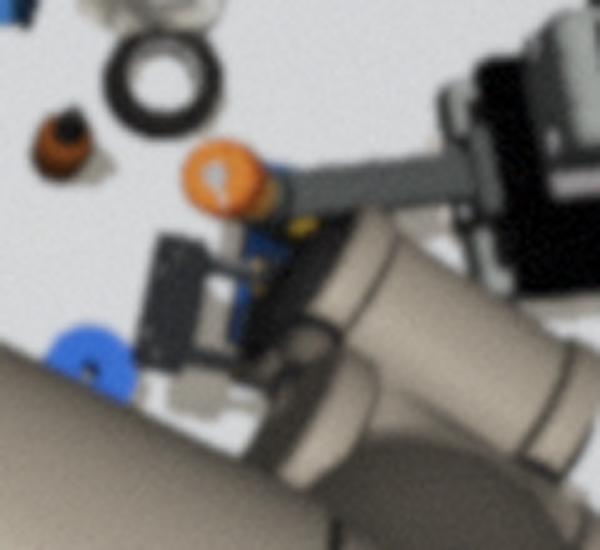

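Run:
```python
from ring import *
s=status.observe()
delta(s,[.5025,-.1680,.0212],R.from_euler('xyz',s["tool_rot"]))
```

```text
shift [0.0009 0.0012 0.0047] rv [0. 0. 0.] rows 0.1
```

{"op": "jog_arm", "data": {
  "series": [
    [-0.9,[0.001,0.001,0.003],[0,0,0]],
    [-0.9,[0.001,0.001,0.005],[0,0,0]],
    [-0.9,[0.001,0.001,0.005],[0,0,0]],
    [-0.9,[0.001,0.001,0.005],[0,0,0]]
  ]
}}

```text
time: 13.35
tool_pos: [0.5026, -0.1684, 0.0215]
tool_rot: [-3.138, 0.25, 2.892]
contact_force: [-8.2, 0.9, 13.3]
opening: 0.0136
```

{"op": "jog_arm", "data": {
  "series": [
    [-0.3,[0,0,0],[0,0,0]],
    [-0.3,[0,0,0],[0,0,0]],
    [-0.3,[0,0,0],[0,0,0]],
    [-0.3,[0,0,-0.03],[0,0,0]],
    [-0.3,[0,0,-0.07],[0,0,0]],
    [-0.3,[0.04,0,-0.1],[0,-0.08,0]],
    [-0.3,[0.07,0,-0.12],[0,-0.16,0]],
    [-0.3,[0.07,0,-0.12],[0,-0.16,0]],
    [-0.3,[0.07,0,-0.12],[0,-0.16,0]]
  ]
}}

```text
time: 14.1
tool_pos: [0.4059, -0.1425, 0.1197]
tool_rot: [-3.138, 0.41, 2.892]
contact_force: [-0.1, -0.6, -0.6]
opening: 0.0321
```

Run:
```python
from ring import *
s,c,T=snap("w8");print(s["qpos"].round(3),s["tool_pos"],s["tool_rot"],s["contact_force"],s["opening"])
im=cv2.rotate(c["img"][:,:,::-1],cv2.ROTATE_180);cv2.imwrite("pics/w8c.png",cv2.resize(im[110:230,180:330],None,fx=5,fy=5,interpolation=cv2.INTER_CUBIC))
```

```text
[-0.624  0.146  2.259  0.395  0.378 -2.286] [ 0.4058934  -0.14246286  0.11974229] [-3.13781619  0.40990023  2.89179063] [-0.0991178  -0.57947629 -0.64322103] 0.032114042364586946
```

View pics/w8c.png

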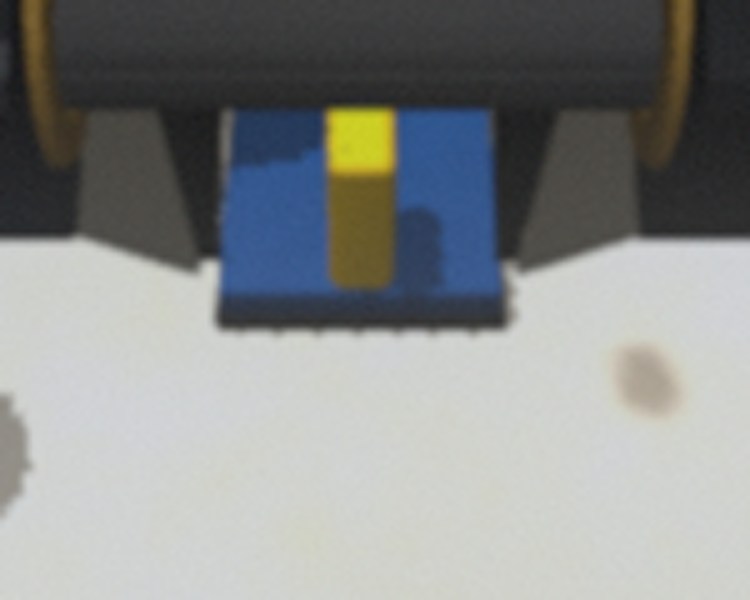

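Run:
```python
from ring import *
s=status.observe()
delta(s,[.42,-.16,.22],tgt(np.pi-.25,.35))
```

```text
shift [-0.054  -0.013  -0.0852] rv [-0.005  0.062  0.   ] rows 2.4
```

{"op": "jog_arm", "data": {
  "series": [
    [1,[-0.054,-0.013,-0.085],[0,0.062,0]],
    [1,[-0.054,-0.013,-0.085],[0,0.062,0]],
    [1,[-0.054,-0.013,-0.085],[0,0.062,0]],
    [1,[-0.054,-0.013,-0.085],[0,0.062,0]],
    [1,[-0.054,-0.013,-0.085],[0,0.062,0]],
    [1,[-0.054,-0.013,-0.085],[0,0.062,0]]
  ]
}}

```text
time: 14.65
tool_pos: [0.4212, -0.1601, 0.2182]
tool_rot: [-3.138, 0.347, 2.893]
contact_force: [-1.0, 0.7, -1.1]
opening: 0.0678
```

Run:
```python
from ring import *
s,c,T=snap("w9");print(s["qpos"].round(3),s["tool_pos"],s["tool_rot"],s["contact_force"],s["opening"])
im=cv2.rotate(c["img"][:,:,::-1],cv2.ROTATE_180);cv2.imwrite("pics/w9c.png",cv2.resize(im[110:230,180:330],None,fx=5,fy=5,interpolation=cv2.INTER_CUBIC))
c2=eyes.read_camera("side");np.savez("side9.npz",**c2);cv2.imwrite("pics/side9.png",cv2.resize(c2["img"][120:190,210:290,::-1],None,fx=8,fy=8,interpolation=cv2.INTER_CUBIC))
c2=eyes.read_camera("top");np.savez("top9.npz",**c2);
```

```text
[-0.62   0.031  2.003  0.17   0.788 -2.042] [ 0.42116328 -0.1600605   0.21821806] [-3.1376636   0.34684083  2.89285294] [-1.00931518  0.68359427 -1.14870882] 0.06777700238986703
```

View pics/w9c.png

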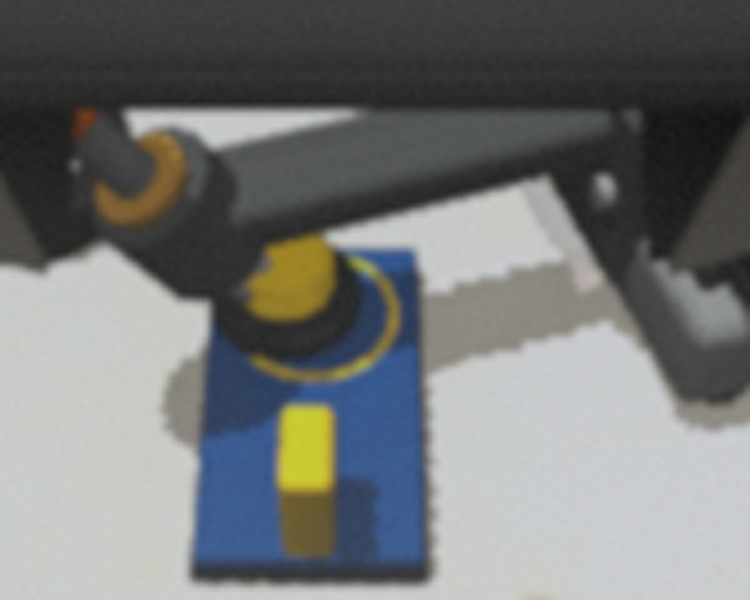

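View pics/side9.png

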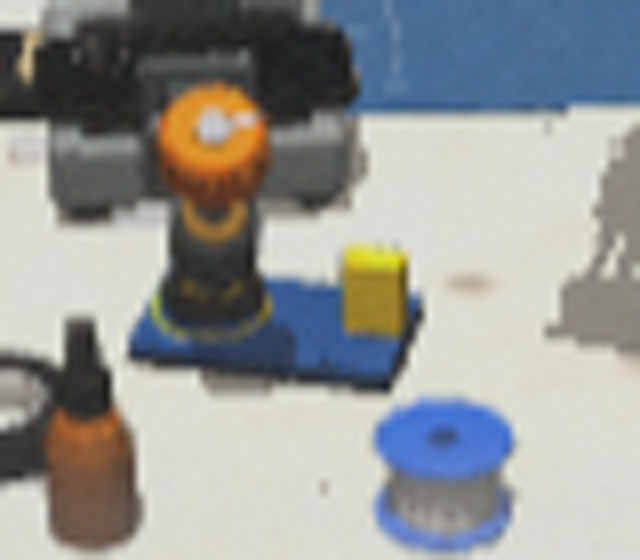

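```bash
cat > meas.py <<'E'
from h import *
from scipy.optimize import least_squares
def circ(f,r,x0):
    o=least_squares(lambda p:np.hypot(f[:,0]-p[0],f[:,1]-p[1])-r,x0,loss="soft_l1",f_scale=1.0);return o.x,np.abs(o.fun)
def measure(name,plate=.012):
    c=dict(np.load(name+".npz"));T=c["Tw"];P=cloud(c,T);h=hsv(c);H,S,V=[h[...,i] for i in range(3)]
    roi=(P[...,0]>.5)&(P[...,0]<.62)&(P[...,1]>-.24)&(P[...,1]<-.12)
    y=(H>=18)&(H<40)&(S>70)&roi&(P[...,2]<.022)
    y&=~cv2.dilate(((P[...,2]>.03)).astype(np.uint8),np.ones((3,3))).astype(bool)
    w=np.array([onplane(c,u,v,plate,T)[:2] for v,u in zip(*np.nonzero(y))])*1000
    x,e=circ(w,23.8,[568,-184]);print("ring",x.round(1),"res",np.median(e).round(2),len(w),"r",np.hypot(*(w-x).T).mean().round(1))
    d=roi&(V<80)&(P[...,2]<.04)&(P[...,2]>.017)
    q=P[d];print("disc z pct",np.percentile(q[:,2],[5,25,50,75,95]).round(4),len(q))
    zt=np.median(q[:,2])
    b=max(blobs(d,50),key=lambda t:t[1][4])[3]
    cnt=max(cv2.findContours(b.astype(np.uint8),cv2.RETR_EXTERNAL,cv2.CHAIN_APPROX_NONE)[0],key=len)[:,0]
    # near rim is the side/bottom; use depth top points hull
    t=P[b&(abs(P[...,2]-zt)<.003)][:,:2]*1000
    hu=cv2.convexHull(t.astype(np.float32))[:,0]
    x,e=circ(hu[hu[:,0]<x[0]+5],22,[568,-178]);print("disc",x.round(1),np.median(e).round(2),"top z",zt.round(4))
    pl=(H>98)&(H<128)&(S>100)&(P[...,0]>.47)&(P[...,0]<.6)&(P[...,1]>-.24)&(P[...,1]<-.1);print("plate z",np.median(P[pl][:,2]).round(4))
    bn=(S<40)&(V>150)&(P[...,0]>.42)&(P[...,0]<.6)&(P[...,1]>-.28)&(P[...,1]<-.1);print("bench z",np.median(P[bn][:,2]).round(4))
E
python3 - <<'E'
from meas import *
measure("w9")
E
```

```text
ring [ 570.8 -185.3] res 0.73 89 r 23.8
disc z pct [0.0237 0.0279 0.0295 0.03   0.0307] 282
disc [ 567.9 -176.8] 0.4 top z 0.0295
plate z 0.0125
bench z 0.0006
```

Here the ring centre is at (570.8,-185.3) mm and the foot will land at about (568.5,-182). The pad is about 4 mm off, so I regrip the fin and nudge it.

Run:
```python
from ring import *
s=status.observe()
Rt=tgt(2.892,.25); a=Rt.apply([0,0,1])
p=np.array([.5026,-.1684,.0225])
delta(s,p-.07*a,Rt); delta(s,p,Rt)
print(Rt.inv().apply([-.002,.003,.003]), Rt.inv().apply([-.002,.003,-.001]))
```

```text
shift [-0.0174  0.0122  0.1416] rv [-0.003  0.096  0.   ] rows 3.4
shift [-0.0107  0.0124  0.2113] rv [-0.003  0.096  0.   ] rows 5.1
[ 0.00185356  0.00241302 -0.00356955] [0.00284317 0.00241302 0.0003061 ]
```

{"op": "jog_arm", "data": {
  "series": [
    [-0.25,[-0.0174,0.0122,0.1416],[0,0.096,0]],
    [-0.25,[-0.0174,0.0122,0.1416],[0,0.096,0]],
    [-0.25,[-0.0174,0.0122,0.1416],[0,0.096,0]],
    [-0.25,[-0.0174,0.0122,0.1416],[0,0.096,0]],
    [-0.25,[-0.0174,0.0122,0.1416],[0,0.096,0]],
    [-0.25,[-0.015,0.0123,0.17],[0,0.096,0]],
    [-0.25,[-0.0125,0.0123,0.195],[0,0.096,0]],
    [-0.25,[-0.0107,0.0124,0.211],[0,0.096,0]],
    [-0.25,[-0.0107,0.0124,0.211],[0,0.096,0]],
    [-0.25,[-0.0107,0.0124,0.211],[0,0.096,0]]
  ]
}}

```text
time: 15.63
tool_pos: [0.5029, -0.1691, 0.0247]
tool_rot: [-3.138, 0.251, 2.892]
contact_force: [-0.1, 0.8, 2.0]
opening: 0.0347
```

{"op": "jog_arm", "data": {
  "series": [
    [-0.9,[0,0,0],[0,0,0]],
    [-0.9,[0,0,0],[0,0,0]],
    [-0.9,[0,0,0],[0,0,0]],
    [-0.9,[0,0,0],[0,0,0]],
    [-0.9,[0,0,0],[0,0,0]],
    [-0.9,[0,0,0],[0,0,0]],
    [-0.9,[0,0,0],[0,0,0]]
  ],
  "squeeze": 40
}}

```text
time: 16.22
tool_pos: [0.5039, -0.1694, 0.0258]
tool_rot: [-3.137, 0.254, 2.893]
contact_force: [-2.1, 1.8, 7.3]
opening: 0.0138
```

{"op": "jog_arm", "data": {
  "series": [
    [-0.9,[-0.001,0,-0.003],[0,0,0]],
    [-0.9,[0.0018,0.0024,-0.0035],[0,0,0]],
    [-0.9,[0.0018,0.0024,-0.0035],[0,0,0]],
    [-0.9,[0.0025,0.0024,0],[0,0,0]],
    [-0.9,[0.0025,0.0024,0.001],[0,0,0]],
    [-0.9,[0.0025,0.0024,0.001],[0,0,0]]
  ]
}}

```text
time: 16.72
tool_pos: [0.5018, -0.1661, 0.0251]
tool_rot: [-3.137, 0.254, 2.893]
contact_force: [-12.5, 4.0, 30.3]
opening: 0.0136
```

{"op": "jog_arm", "data": {
  "series": [
    [-0.3,[0,0,-0.001],[0,0,0]],
    [-0.3,[0,0,-0.001],[0,0,0]],
    [-0.3,[0,0,-0.001],[0,0,0]],
    [-0.3,[0,0,-0.03],[0,0,0]],
    [-0.3,[0,0,-0.07],[0,0,0]],
    [1,[0.011,-0.012,-0.11],[0,-0.05,0]],
    [1,[0.011,-0.012,-0.15],[0,-0.096,0]],
    [1,[0.011,-0.012,-0.19],[0,-0.096,0]],
    [1,[0.011,-0.012,-0.211],[0,-0.096,0]],
    [1,[0.011,-0.012,-0.211],[0,-0.096,0]],
    [1,[0.011,-0.012,-0.211],[0,-0.096,0]]
  ]
}}

```text
time: 17.63
tool_pos: [0.4382, -0.1619, 0.2255]
tool_rot: [-3.136, 0.351, 2.893]
contact_force: [0.4, -0.2, -0.8]
opening: 0.0676
```

Run:
```python
from ring import *
s,c,T=snap("w10");print(s["qpos"].round(3),s["tool_pos"],s["tool_rot"],s["contact_force"],s["opening"])
im=cv2.rotate(c["img"][:,:,::-1],cv2.ROTATE_180);cv2.imwrite("pics/w10c.png",cv2.resize(im[90:210,180:330],None,fx=5,fy=5,interpolation=cv2.INTER_CUBIC))
from meas import *
measure("w10")
```

```text
[-0.596  0.053  1.96   0.157  0.802 -2.008] [ 0.43815445 -0.16187412  0.22550905] [-3.13616441  0.351291    2.89298216] [ 0.37565293 -0.16386676 -0.84826107] 0.06756200617940279
ring [ 568.1 -182.4] res 0.86 106 r 23.8
disc z pct [0.0241 0.0281 0.0294 0.03   0.0307] 268
disc [ 568.3 -177. ] 0.24 top z 0.0294
plate z 0.0126
bench z 0.0006
```

View pics/w10c.png

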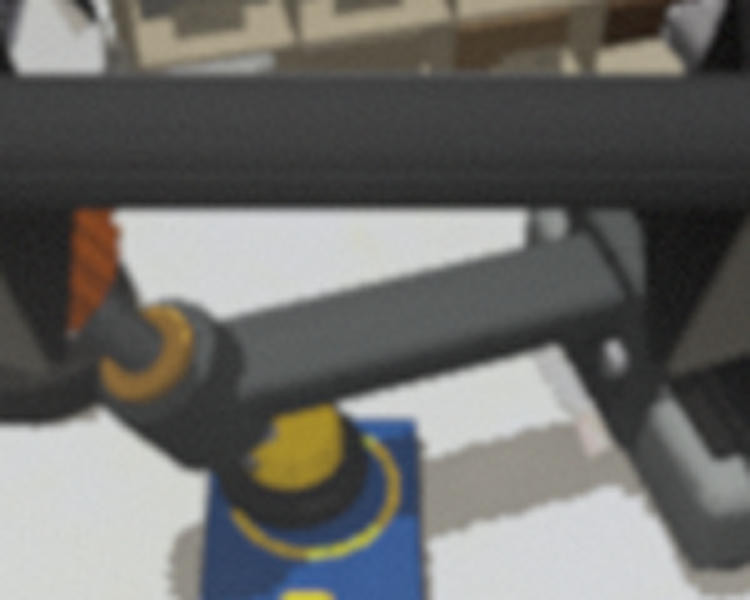

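```bash
python3 - <<'E'
from meas import *
for n in ("w10","w9","w1","top0","top9"):
    c=dict(np.load(n+".npz"));P=cloud(c,c["Tw"] if "Tw" in c else c["T"])
    m=(P[...,2]>.068)&(P[...,2]<.084)&(P[...,0]>.53)&(P[...,0]<.62)&(P[...,1]<-.17)&(P[...,1]>-.255)
    q=P[m]*1000
    if len(q)<50: print(n,len(q));continue
    # centerline: slice by y
    ys=np.arange(-250,-175,8);cx=[];cy=[]
    for a in ys:
        k=q[(q[:,1]>a)&(q[:,1]<a+8)]
        if len(k)>8: cx.append((np.percentile(k[:,0],2)+np.percentile(k[:,0],98))/2);cy.append(a+4)
    print(n,len(q),np.polyfit(cy,cx,1),np.round(cx,1))
E
python3 - <<'E'
from meas import *
for n in ("top0","top9","side0","side9"):
    c=dict(np.load(""+n+".npz"));P=cloud(c);h=hsv(c);H,S,V=[h[...,i] for i in range(3)]
    m=(H<16)&(S>140)&(V>100)&(P[...,0]>.52)&(P[...,0]<.62)&(P[...,1]>-.16)&(P[...,1]<-.07)&(P[...,2]>.09)
    q=P[m];v,u=np.nonzero(m);print(n,len(q),q.mean(0).round(4),q.max(0).round(3),q.min(0).round(3),u.mean(),v.mean(),u.min(),u.max(),v.min(),v.max())
E
```

```text
w10 1228 [-7.89223457e-02  5.52533497e+02] [571.8 571.6 570.7 569.8 569.3 569.1 568.  567.4 567.  566.3]
w9 1029 [1.98778906e-02 5.71085254e+02] [565.  565.7 566.3 567.3 567.9 568.6 568.1 567.6 566.8 565.9]
w1 674 [9.57337965e-03 5.63338949e+02] [561.3 560.8 561.  561.2 561.6 561.4 561.5 561.2 561.5 561.9]
top0 309 [-6.88258958e-02  5.56647536e+02] [574.8 572.4 571.9 572.8 570.5 570.3 570.  570.1 569.  569.3]
top9 313 [-8.02520064e-02  5.54173281e+02] [574.1 573.3 572.3 572.1 571.3 570.3 570.2 569.9 568.8 568. ]
top0 132 [ 0.5603 -0.1166  0.1361] [ 0.578 -0.096  0.148] [ 0.543 -0.147  0.09 ] 345.3181818181818 175.46212121212122 337 353 169 182
top9 125 [ 0.5599 -0.116   0.1374] [ 0.579 -0.096  0.15 ] [ 0.543 -0.136  0.124] 345.208 175.488 337 352 169 182
side0 54 [ 0.5633 -0.1022  0.1275] [ 0.582 -0.091  0.145] [ 0.543 -0.126  0.117] 236.24074074074073 139.16666666666666 230 243 130 143
side9 55 [ 0.5635 -0.1022  0.1264] [ 0.582 -0.094  0.142] [ 0.543 -0.135  0.108] 236.2 139.47272727272727 230 243 130 144
```

```bash
cat >> h.py <<'E'
U=np.array([-.0394,.4985,.866]);U/=np.linalg.norm(U)
KN=np.array([.5633,-.1177,.1241])
def ktgt(yaw):
    return R.from_rotvec(.5236*np.array([-.997,-.079,0]))*R.from_euler('xyz',[np.pi,0,yaw])
E
python3 - <<'E'
from ring import *
c=dict(np.load("top0.npz"));P=cloud(c)
for z0,z1 in ((.1,.25),(.25,.4),(.4,.6),(.6,1)):
    m=(P[...,2]>z0)&(P[...,2]<z1)&(P[...,1]<.3)&(P[...,1]>-.2)&(P[...,0]>.62);q=P[m];print(z0,z1,len(q),np.percentile(q[:,0],[0,2,50]).round(3) if len(q) else '')
s=status.observe()
for yaw in (2.89,3.3,3.6): 
    print(yaw);delta(s,KN+.12*U,ktgt(yaw))
E
```

```text
0.1 0.25 3703 [0.691 0.694 0.712]
0.25 0.4 2796 [0.689 0.692 0.702]
0.4 0.6 16325 [0.62  0.622 0.665]
0.6 1 8996 [0.647 0.651 0.693]
2.89
shift [-0.0875  0.1303  0.027 ] rv [ 0.484  0.172 -0.084] rows 4.2
3.3
shift [-0.0875  0.1303  0.027 ] rv [ 0.443  0.269 -0.484] rows 5.7
3.6
shift [-0.0875  0.1303  0.027 ] rv [ 0.405  0.338 -0.778] rows 7.5
```

{"op": "jog_arm", "data": {
  "series": [
    [1,[-0.0875,0.13,0.027],[0.443,0.269,-0.484]],
    [1,[-0.0875,0.13,0.027],[0.443,0.269,-0.484]],
    [1,[-0.0875,0.13,0.027],[0.443,0.269,-0.484]],
    [1,[-0.0875,0.13,0.027],[0.443,0.269,-0.484]],
    [1,[-0.0875,0.13,0.027],[0.443,0.269,-0.484]],
    [1,[-0.0875,0.13,0.027],[0.443,0.269,-0.484]],
    [1,[-0.0875,0.13,0.027],[0.443,0.269,-0.484]],
    [1,[-0.0875,0.13,0.027],[0.443,0.269,-0.484]]
  ]
}}

```text
time: 18.35
tool_pos: [0.5584, -0.0568, 0.2251]
tool_rot: [-2.622, -0.043, -2.992]
contact_force: [-0.4, 0.1, -0.5]
opening: 0.0919
```

Run:
```python
from ring import *
s,c,T=snap("w11");print(s["qpos"].round(3),s["tool_pos"],s["tool_rot"],s["contact_force"],s["opening"])
delta(s,KN+.12*U,ktgt(3.3))
for n in ("side","top"):
    c=eyes.read_camera(n);np.savez(n+"11.npz",**c)
    cv2.imwrite(f"pics/{n}11.png",cv2.resize(c["img"][80:240,180:390,::-1] if n=="side" else c["img"][100:260,250:450,::-1],None,fx=3.6,fy=3.6,interpolation=cv2.INTER_CUBIC))
```

```text
[ 0.045  0.436  1.506 -0.555  1.237 -1.491] [ 0.55835679 -0.05681215  0.22510151] [-2.6221295  -0.04328362 -2.99217436] [-0.41068338  0.05874701 -0.53950486] 0.09187158925939005
shift [ 0.0001 -0.0024 -0.002 ] rv [ 0.003 -0.002  0.003] rows 0.1
```

View pics/side11.png

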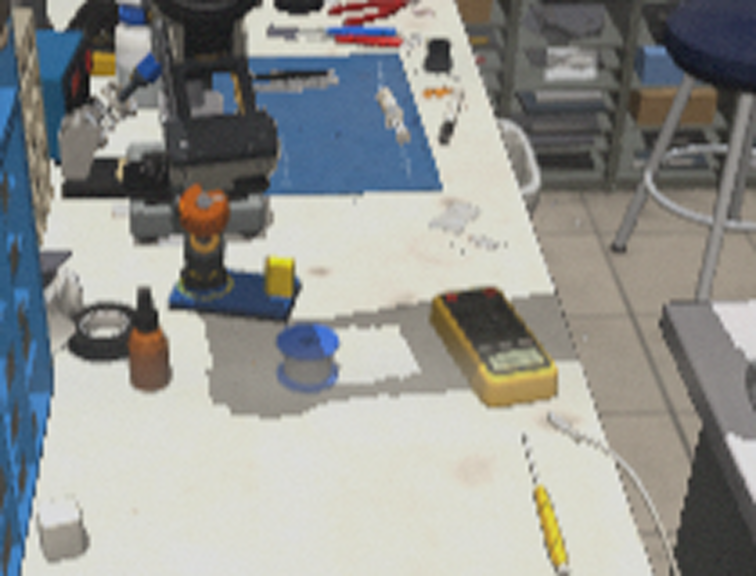

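View pics/w11.png

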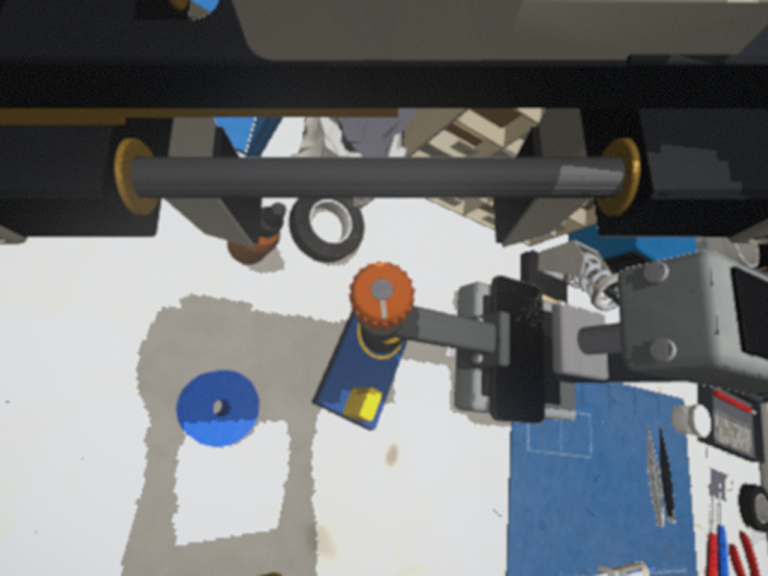

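Run:
```python
from meas import *
c=dict(np.load("w11.npz"));T=c["Tw"];K=c["camera_matrix"];P=cloud(c,T);h=hsv(c);H,S,V=[h[...,i] for i in range(3)]
def proj(p):
    q=np.linalg.inv(T)@np.r_[p,1];return K[:2,:2].diagonal()*q[:2]/q[2]+K[:2,2]
m=(H<16)&(S>130)&(V>90)&(P[...,2]>.08)&(P[...,2]<.2)
b=max(blobs(m,50),key=lambda t:t[1][4]);print(b[1],b[2])
(cu,r)=cv2.minEnclosingCircle(cv2.findNonZero(b[3].astype(np.uint8)));print("enclosing",cu,r)
print("pred top",proj(KN+.015*U),"mid",proj(KN))
q=P[b[3]];q=q-KN;ax=q@U;print("axial pct",np.percentile(ax,[5,25,50,75,90,95]).round(4))
t=q[ax>np.percentile(ax,90)-.003];t=t-np.outer(t@U,U);print("lateral offset of top pts",t.mean(0).round(4),len(t))
hv=b[3]&False
# normal fit of top face
tp=P[b[3]][(ax>np.percentile(ax,90)-.003)];_,_,vt=np.linalg.svd(tp-tp.mean(0));print("normal",vt[2],U)
```

```text
[ 236  165   42   44 1160] [256.71551724 186.14224138]
enclosing (257.0, 186.5) 22.005781173706055
pred top [256.88931779 189.89123388] mid [256.9886491 185.8367755]
axial pct [0.0046 0.0142 0.0153 0.0159 0.0164 0.0166]
lateral offset of top pts [-0.0005 -0.0004  0.0002] 934
normal [-0.05318502  0.49466513  0.86745476] [-0.03939979  0.49849736  0.86599541]
```

Run:
```python
from ring import *
s=status.observe()
delta(s,KN-.011*U,ktgt(3.3))
```

```text
shift [-0.0007  0.0008  0.1305] rv [ 0.002 -0.    -0.003] rows 3.1
```

{"op": "jog_arm", "data": {
  "series": [
    [1,[0,0,0.035],[0,0,0]],
    [1,[0,0,0.07],[0,0,0]],
    [1,[-0.0005,0.0005,0.1],[0,0,0]],
    [1,[-0.0005,0.0005,0.12],[0,0,0]],
    [1,[-0.0005,0.0005,0.1305],[0,0,0]],
    [1,[-0.0005,0.0005,0.1305],[0,0,0]],
    [1,[-0.0005,0.0005,0.1305],[0,0,0]]
  ]
}}

```text
time: 19.08
tool_pos: [0.5642, -0.1235, 0.1161]
tool_rot: [-2.62, -0.038, -2.996]
contact_force: [0.6, 0.6, -0.4]
opening: 0.0922
```

Run:
```python
from ring import *
s=status.observe();print(s["qpos"].round(3),s["tool_pos"],s["tool_rot"],s["contact_force"],s["opening"])
delta(s,KN-.011*U,ktgt(3.3))
```

```text
[-0.075  0.557  1.643 -0.646  0.962 -1.418] [ 0.5642412  -0.12349425  0.11613979] [-2.6196698  -0.03761804 -2.99596565] [ 0.56645723  0.63322955 -0.37758994] 0.0922031130439263
shift [0.0004 0.0011 0.0012] rv [ 0.     0.001 -0.003] rows 0.0
```

{"op": "jog_arm", "data": {
  "series": [
    [-0.5,[0.0004,0.001,0.001],[0,0,0]],
    [-0.5,[0.0004,0.001,0.001],[0,0,0]],
    [-0.5,[0.0004,0.001,0.001],[0,0,0]],
    [-0.5,[0.0004,0.001,0.001],[0,0,0]],
    [-0.5,[0.0004,0.001,0.001],[0,0,0]],
    [-0.5,[0.0004,0.001,0.001],[0,0,0]],
    [-0.5,[0.0004,0.001,0.001],[0,0,0]],
    [-0.5,[0.0004,0.001,0.001],[0,0,0]],
    [-0.5,[0.0004,0.001,0.001],[0,0,0]]
  ],
  "squeeze": 18
}}

```text
time: 19.83
tool_pos: [0.5639, -0.1227, 0.1142]
tool_rot: [-2.619, -0.039, -2.994]
contact_force: [0.4, -1.7, 1.1]
opening: 0.0398
```

{"op": "jog_arm", "data": {
  "series": [
    [-0.5,[0,0,0.0004],[0,0,0.115]],
    [-0.5,[0,0,0.0009],[0,0,0.23]],
    [-0.5,[0,0,0.0013],[0,0,0.345]],
    [-0.5,[0,0,0.0018],[0,0,0.46]],
    [-0.5,[0,0,0.0022],[0,0,0.575]],
    [-0.5,[0,0,0.0026],[0,0,0.69]],
    [-0.5,[0,0,0.0031],[0,0,0.805]],
    [-0.5,[0,0,0.0035],[0,0,0.92]],
    [-0.5,[0,0,0.004],[0,0,1.035]],
    [-0.5,[0,0,0.0044],[0,0,1.15]],
    [-0.5,[0,0,0.0048],[0,0,1.265]],
    [-0.5,[0,0,0.0053],[0,0,1.38]]
  ]
}}

```text
time: 20.83
tool_pos: [0.5643, -0.1253, 0.1096]
tool_rot: [-2.993, 0.504, 1.952]
contact_force: [0.1, -1.4, 2.3]
opening: 0.0394
```

Run:
```python
from ring import *
s,c,T=snap("w12");print(s["qpos"].round(3),s["tool_pos"],s["tool_rot"],s["contact_force"],s["torque"],s["opening"])
R0=ktgt(3.3);Rc=R.from_euler('xyz',s["tool_rot"]);print((R0.inv()*Rc).as_rotvec(), (s["tool_pos"]-KN)@U)
c=eyes.read_camera("side");cv2.imwrite("pics/side12.png",cv2.resize(c["img"][80:240,180:390,::-1],None,fx=3.6,fy=3.6,interpolation=cv2.INTER_CUBIC))
```

```text
[-0.078  0.566  1.649 -0.654  0.948 -0.025] [ 0.56432652 -0.12530497  0.10959354] [-2.99316465  0.50430171  1.9523852 ] [ 0.10715039 -1.42114395  2.26129884] [ 0.10247681 -0.23504611  0.10718847] 0.03940185877747633
[-5.64925090e-04 -1.20019688e-03  1.38624320e+00] -0.016394028248266117
```

View pics/side12.png

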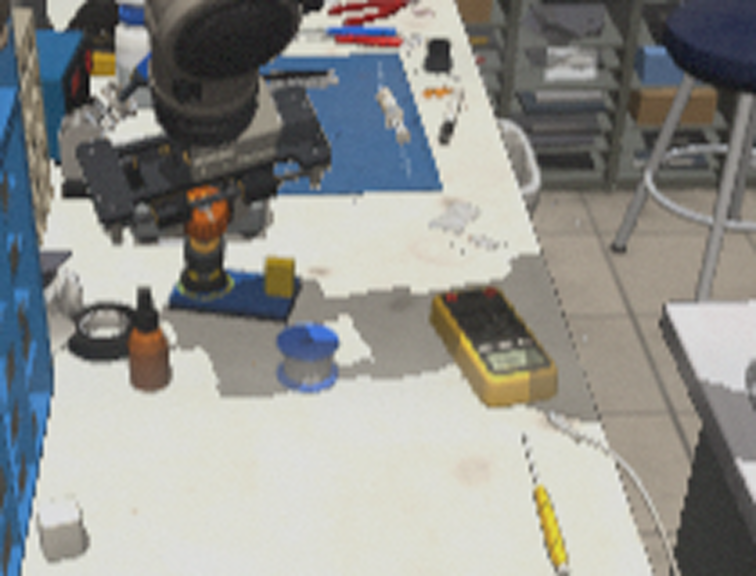

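View pics/w12.png

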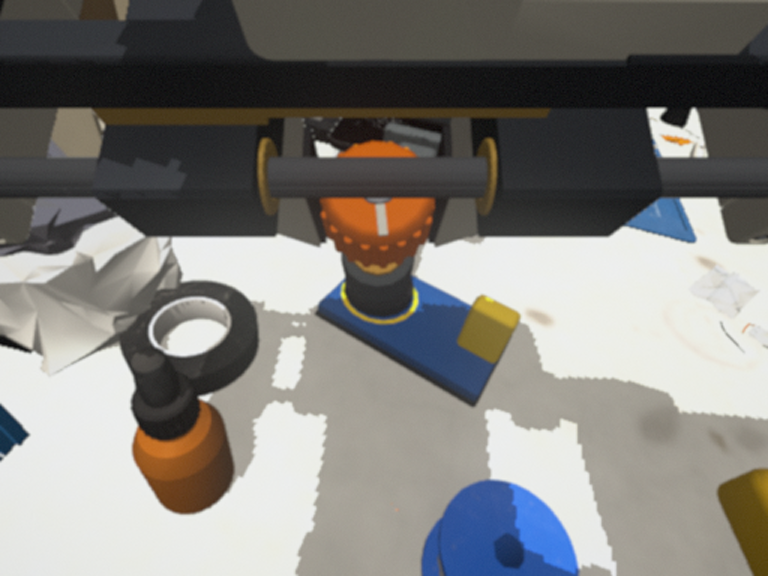

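{"op": "jog_arm", "data": {
  "series": [
    [-0.5,[0,0,0.0004],[0,0,0.115]],
    [-0.5,[0,0,0.0009],[0,0,0.23]],
    [-0.5,[0,0,0.0013],[0,0,0.345]],
    [-0.5,[0,0,0.0018],[0,0,0.46]],
    [-0.5,[0,0,0.0022],[0,0,0.575]],
    [-0.5,[0,0,0.0026],[0,0,0.69]],
    [-0.5,[0,0,0.0031],[0,0,0.805]],
    [-0.5,[0,0,0.0035],[0,0,0.92]],
    [-0.5,[0,0,0.0035],[0,0,0.92]]
  ]
}}

```text
time: 21.68
tool_pos: [0.5646, -0.1272, 0.1066]
tool_rot: [2.804, 0.409, 0.929]
contact_force: [2.0, -2.3, 0.6]
opening: 0.0392
```

Run:
```python
from ring import *
s,c,T=snap("w13");print(s["qpos"].round(3),s["tool_pos"],s["tool_rot"],s["contact_force"],s["torque"],s["opening"])
R0=ktgt(3.3);Rc=R.from_euler('xyz',s["tool_rot"]);print((R0.inv()*Rc).as_rotvec(), (s["tool_pos"]-KN)@U)
im=cv2.rotate(c["img"][:,:,::-1],cv2.ROTATE_180);cv2.imwrite("pics/w13c.png",cv2.resize(im[90:250,160:370],None,fx=3.7,fy=3.7,interpolation=cv2.INTER_CUBIC))
c=eyes.read_camera("side");cv2.imwrite("pics/side13.png",cv2.resize(c["img"][120:190,210:290,::-1],None,fx=8,fy=8,interpolation=cv2.INTER_CUBIC))
```

```text
[-0.082  0.57   1.651 -0.657  0.94   0.892] [ 0.56461809 -0.12715416  0.10661569] [2.80367466 0.40852478 0.92861047] [ 1.9721334  -2.31672566  0.55678692] [-0.24476443 -0.45067972  0.18361173] 0.039236839407600275
[-1.41804400e-03 -1.29749009e-03  2.30114128e+00] -0.01990613637403436
```

View pics/side13.png

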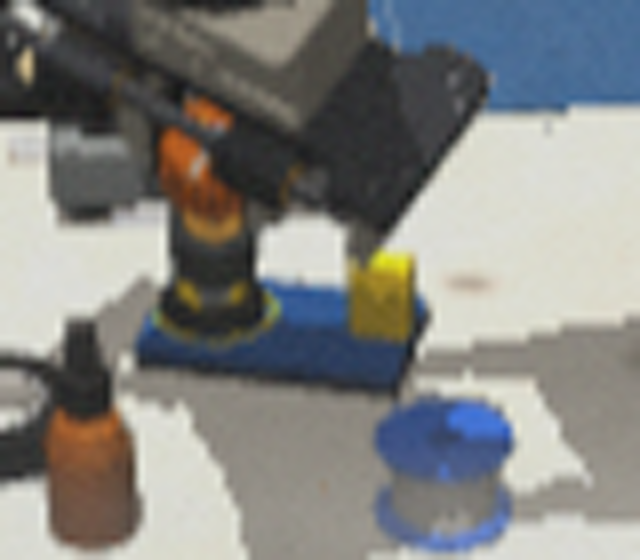

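View pics/w13c.png

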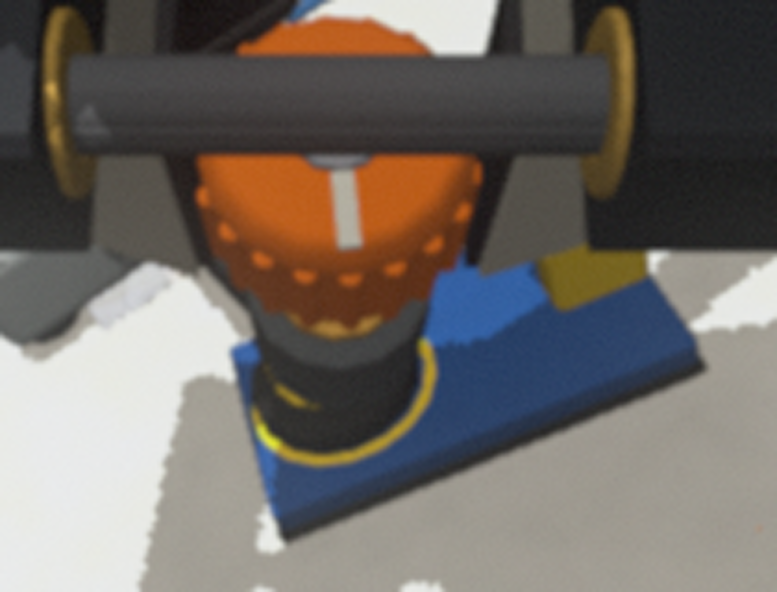

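{"op": "jog_arm", "data": {
  "series": [
    [0.6,[0,0,0],[0,0,0]],
    [0.6,[0,0,0],[0,0,0]],
    [0.6,[0,0,0],[0,0,0]],
    [0.6,[0,0,0],[0,0,0]],
    [0.6,[0,0,-0.04],[0,0,0]],
    [0.6,[0,0,-0.08],[0,0,0]],
    [0.6,[0,0,-0.11],[0,0,0]],
    [0.6,[0,0,-0.11],[0,0,0]]
  ]
}}

```text
time: 22.45
tool_pos: [0.5622, -0.0696, 0.2072]
tool_rot: [2.797, 0.403, 0.93]
contact_force: [1.1, 0.8, -0.1]
opening: 0.0731
```

Run:
```python
from ring import *
s,c,T=snap("w14");print(s["qpos"].round(3),s["tool_pos"],s["tool_rot"],s["contact_force"],s["opening"])
delta(s,[.43,-.10,.25],tgt(1.8,.3))
delta(s,[.438,-.162,.2255],tgt(2.893,.351))
im=cv2.rotate(c["img"][:,:,::-1],cv2.ROTATE_180);cv2.imwrite("pics/w14c.png",cv2.resize(im[90:330,130:420],None,fx=2.5,fy=2.5,interpolation=cv2.INTER_CUBIC))
```

```text
[ 0.023  0.449  1.538 -0.571  1.175  0.824] [ 0.56217131 -0.0695687   0.20720111] [2.79736323 0.40292442 0.92961902] [ 1.12331259  0.84228964 -0.06601336] 0.07306492333849238
shift [-0.1119 -0.083  -0.0285] rv [ 0.025  0.234 -0.786] rows 6.6
shift [-0.1436 -0.0556  0.024 ] rv [-0.479  0.34  -1.76 ] rows 14.8
```

View pics/w14c.png

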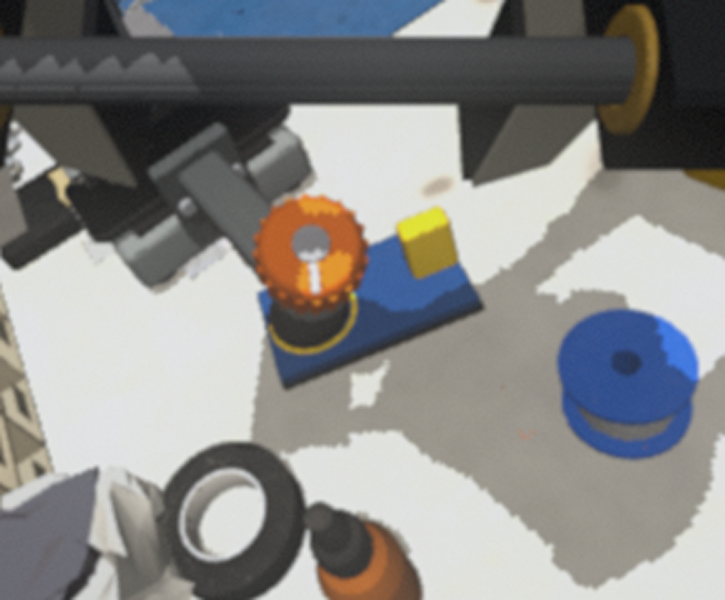

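{"op": "jog_arm", "data": {
  "series": [
    [1,[-0.03,-0.02,-0.04],[-0.1,0.07,-0.11]],
    [1,[-0.06,-0.03,-0.04],[-0.1,0.1,-0.22]],
    [1,[-0.09,-0.04,-0.03],[-0.13,0.13,-0.33]],
    [1,[-0.12,-0.05,-0.01],[-0.17,0.15,-0.45]],
    [1,[-0.143,-0.055,0.024],[-0.2,0.18,-0.6]],
    [1,[-0.143,-0.055,0.024],[-0.25,0.2,-0.75]],
    [1,[-0.143,-0.055,0.024],[-0.479,0.34,-1.76]],
    [1,[-0.143,-0.055,0.024],[-0.479,0.34,-1.76]],
    [1,[-0.143,-0.055,0.024],[-0.479,0.34,-1.76]],
    [1,[-0.143,-0.055,0.024],[-0.479,0.34,-1.76]],
    [1,[-0.143,-0.055,0.024],[-0.479,0.34,-1.76]],
    [1,[-0.143,-0.055,0.024],[-0.479,0.34,-1.76]]
  ]
}}

```text
time: 23.5
tool_pos: [0.4351, -0.1638, 0.2194]
tool_rot: [3.045, 0.411, 2.343]
contact_force: [0.3, -0.8, -0.2]
opening: 0.092
```

Run:
```python
from ring import *
s=status.observe();print(s["tool_pos"],s["tool_rot"])
delta(s,[.438,-.162,.2255],tgt(2.893,.351))
```

```text
[ 0.43507333 -0.16379575  0.21939454] [3.04523075 0.4105247  2.34272928]
shift [-0.0031  0.0038 -0.005 ] rv [-0.11   0.082 -0.507] rows 4.2
```

{"op": "jog_arm", "data": {
  "series": [
    [1,[-0.003,0.004,-0.005],[-0.11,0.082,-0.507]],
    [1,[-0.003,0.004,-0.005],[-0.11,0.082,-0.507]],
    [1,[-0.003,0.004,-0.005],[-0.11,0.082,-0.507]],
    [1,[-0.003,0.004,-0.005],[-0.11,0.082,-0.507]],
    [1,[-0.003,0.004,-0.005],[-0.11,0.082,-0.507]],
    [1,[-0.003,0.004,-0.005],[-0.11,0.082,-0.507]]
  ]
}}

```text
time: 24.0
tool_pos: [0.4383, -0.1624, 0.2257]
tool_rot: [3.141, 0.352, 2.887]
contact_force: [-0.7, -0.2, 0.0]
opening: 0.0917
```

Run:
```python
from ring import *
s,c,T=snap("w15");print(s["qpos"].round(3),s["tool_pos"],s["tool_rot"])
im=cv2.rotate(c["img"][:,:,::-1],cv2.ROTATE_180);cv2.imwrite("pics/w15c.png",cv2.resize(im[110:230,180:330],None,fx=5,fy=5,interpolation=cv2.INTER_CUBIC))
from meas import *
measure("w15")
for n in ("w10","w15"):
    c=dict(np.load(n+".npz"));P=cloud(c,c["Tw"]);h=hsv(c);H,S,V=[h[...,i] for i in range(3)]
    roi=(P[...,0]>.535)&(P[...,0]<.6)&(P[...,1]>-.21)&(P[...,1]<-.15)
    q=P[roi&(V<75)&(S<120)][:,2]; print(n,np.histogram(q,bins=np.arange(.008,.04,.001)))
```

```text
[-0.601  0.053  1.959  0.164  0.804 -2.012] [ 0.43834087 -0.16241055  0.22568155] [3.14129461 0.35215225 2.88746557]
ring [ 568.5 -182.8] res 1.02 117 r 22.3
disc z pct [0.0182 0.0212 0.0221 0.0226 0.0251] 269
disc [ 568.7 -181.3] 0.36 top z 0.0221
plate z 0.0125
bench z 0.0006
w10 (array([ 0,  0,  0,  1,  4,  7,  1,  0,  0,  0,  0,  0,  0,  2,  2,  9, 13,
       12, 11, 16, 35, 93, 62,  6,  0,  0,  0,  0,  1,  0,  0]), array([0.008, 0.009, 0.01 , 0.011, 0.012, 0.013, 0.014, 0.015, 0.016,
       0.017, 0.018, 0.019, 0.02 , 0.021, 0.022, 0.023, 0.024, 0.025,
       0.026, 0.027, 0.028, 0.029, 0.03 , 0.031, 0.032, 0.033, 0.034,
       0.035, 0.036, 0.037, 0.038, 0.039]))
w15 (array([  0,   0,   0,   1,   6,   5,   1,   5,  12,  10,  14,  12,  24,
        63, 105,  17,   3,   1,   0,   0,   0,   1,   0,   0,   0,   1,
         1,   0,   2,   2,   1]), array([0.008, 0.009, 0.01 , 0.011, 0.012, 0.013, 0.014, 0.015, 0.016,
       0.017, 0.018, 0.019, 0.02 , 0.021, 0.022, 0.023, 0.024, 0.025,
       0.026, 0.027, 0.028, 0.029, 0.03 , 0.031, 0.032, 0.033, 0.034,
       0.035, 0.036, 0.037, 0.038, 0.039]))
```

View pics/w15c.png

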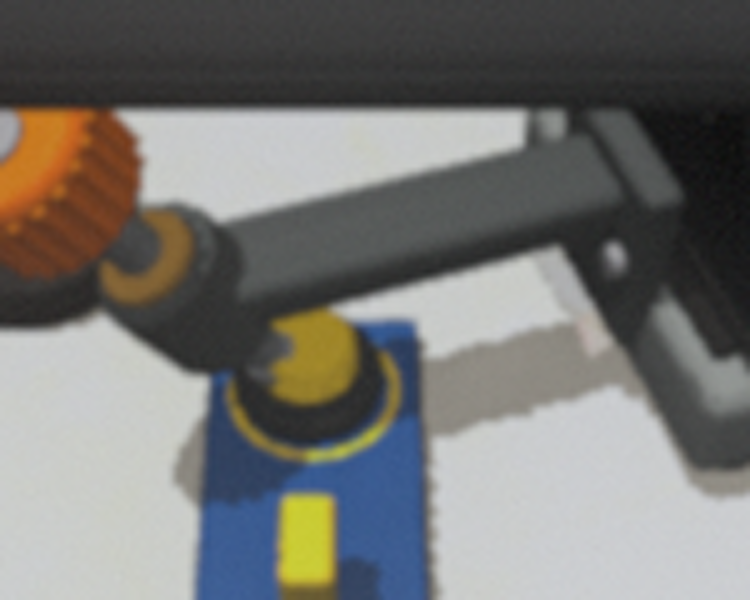

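Run:
```python
from ring import *
s=status.observe()
delta(s,KN+.12*U,ktgt(3.3))
```

```text
shift [-0.0852  0.1313  0.029 ] rv [ 0.446  0.272 -0.492] rows 5.7
```

{"op": "jog_arm", "data": {
  "series": [
    [1,[-0.085,0.131,0.029],[0.446,0.272,-0.492]],
    [1,[-0.085,0.131,0.029],[0.446,0.272,-0.492]],
    [1,[-0.085,0.131,0.029],[0.446,0.272,-0.492]],
    [1,[-0.085,0.131,0.029],[0.446,0.272,-0.492]],
    [1,[-0.085,0.131,0.029],[0.446,0.272,-0.492]],
    [1,[-0.085,0.131,0.029],[0.446,0.272,-0.492]],
    [1,[-0.085,0.131,0.029],[0.446,0.272,-0.492]],
    [1,[-0.085,0.131,0.029],[0.446,0.272,-0.492]]
  ]
}}

```text
time: 24.72
tool_pos: [0.5586, -0.0562, 0.2274]
tool_rot: [-2.619, -0.039, -2.99]
contact_force: [0.4, 0.8, 1.4]
opening: 0.0919
```

Run:
```python
from ring import *
s,c,T=snap("w16")
delta(s,KN-.0199*U,ktgt(3.3))
c=dict(np.load("w16.npz"));T=c["Tw"];P=cloud(c,T);h=hsv(c);H,S,V=[h[...,i] for i in range(3)]
m=(H<16)&(S>130)&(V>90)&(P[...,2]>.08)&(P[...,2]<.2)
b=max(blobs(m,50),key=lambda t:t[1][4]);q=P[b[3]]-KN;ax=q@U;print("axial pct",np.percentile(ax,[50,75,90]).round(4))
t=q[ax>np.percentile(ax,90)-.003];t=t-np.outer(t@U,U);print(t.mean(0).round(4))
```

```text
shift [ 0.0007 -0.0017  0.1402] rv [0.    0.003 0.002] rows 3.4
axial pct [0.0067 0.0073 0.0077]
[-0.0013 -0.0009  0.0004]
```

{"op": "jog_arm", "data": {
  "series": [
    [1,[0,-0.001,0.035],[0,0,0]],
    [1,[0,-0.0015,0.07],[0,0,0]],
    [1,[0,-0.0015,0.1],[0,0,0]],
    [1,[0.0005,-0.0015,0.125],[0,0,0]],
    [1,[0.0005,-0.0015,0.14],[0,0,0]],
    [1,[0.0005,-0.0015,0.14],[0,0,0]],
    [-0.5,[0.0005,-0.0015,0.14],[0,0,0]],
    [-0.5,[0.0005,-0.0015,0.14],[0,0,0]],
    [-0.5,[0.0005,-0.0015,0.14],[0,0,0]],
    [-0.5,[0.0005,-0.0015,0.14],[0,0,0]],
    [-0.5,[0.0005,-0.0015,0.14],[0,0,0]],
    [-0.5,[0.0005,-0.0015,0.14],[0,0,0]]
  ]
}}

```text
time: 25.77
tool_pos: [0.5649, -0.1284, 0.1096]
tool_rot: [-2.617, -0.036, -2.991]
contact_force: [0.3, 0.8, -0.4]
opening: 0.0567
```

{"op": "jog_arm", "data": {
  "series": [
    [-0.5,[0,0,0],[0,0,0]],
    [-0.5,[0,0,0],[0,0,0]],
    [-0.5,[0,0,0],[0,0,0]],
    [-0.5,[0,0,0],[0,0,0]]
  ]
}}

```text
time: 26.1
tool_pos: [0.5645, -0.1277, 0.1086]
tool_rot: [-2.619, -0.037, -2.991]
contact_force: [-0.5, 4.8, 0.4]
opening: 0.0389
```

{"op": "jog_arm", "data": {
  "series": [
    [-0.5,[0,0,0.0004],[0,0,0.1]],
    [-0.5,[0,0,0.0008],[0,0,0.2]],
    [-0.5,[0,0,0.0012],[0,0,0.3]],
    [-0.5,[0,0,0.0015],[0,0,0.4]],
    [-0.5,[0,0,0.0019],[0,0,0.5]],
    [-0.5,[0,0,0.0022],[0,0,0.58]],
    [-0.5,[0,0,0.0022],[0,0,0.58]],
    [-0.5,[0,0,0.0022],[0,0,0.58]]
  ]
}}

```text
time: 26.77
tool_pos: [0.5645, -0.1289, 0.1067]
tool_rot: [-2.673, 0.245, 2.781]
contact_force: [-0.0, 5.9, 0.4]
opening: 0.039
```

Run:
```python
from ring import *
s,c,T=snap("w17");print(s["qpos"].round(3),s["contact_force"],s["opening"])
R0=ktgt(3.3);Rc=R.from_euler('xyz',s["tool_rot"]);print((R0.inv()*Rc).as_rotvec(), (s["tool_pos"]-KN)@U)
```

```text
[-0.085  0.569  1.653 -0.659  0.936 -0.832] [-0.0082402   5.87215491  0.43016372] 0.03900432347863306
[-3.53058368e-04 -3.29854771e-03  5.78856929e-01] -0.020656346712543756
```

View pics/w17.png

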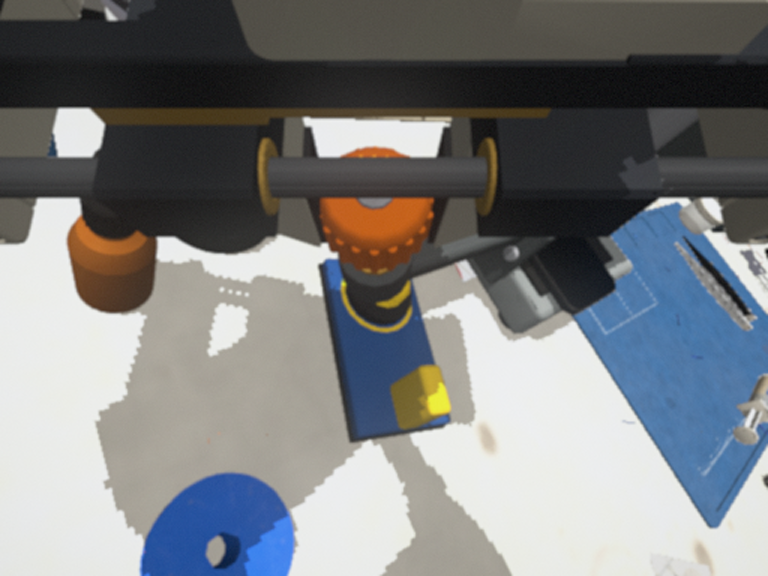

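{"op": "jog_arm", "data": {
  "series": [
    [0.6,[0,0,0],[0,0,0]],
    [0.6,[0,0,0],[0,0,0]],
    [0.6,[0,0,0],[0,0,0]],
    [0.6,[0,0,0],[0,0,0]],
    [1,[0,0,-0.04],[0,0,0]],
    [1,[0,0,-0.08],[0,0,0]],
    [1,[0,0,-0.12],[0,0,0]],
    [1,[0,0,-0.14],[0,0,0]],
    [1,[0,0,-0.14],[0,0,0]]
  ]
}}

```text
time: 27.57
tool_pos: [0.5608, -0.0582, 0.2332]
tool_rot: [-2.676, 0.253, 2.783]
contact_force: [0.5, -0.9, -0.2]
opening: 0.0907
```

Run:
```python
from ring import *
s,c,T=snap("w18");print(s["tool_pos"])
delta(s,[.438,-.162,.2255],tgt(2.893,.351))
```

```text
[ 0.56075847 -0.05819418  0.2332105 ]
shift [ 0.0779 -0.1308  0.0521] rv [-0.498 -0.12  -0.081] rows 4.2
```

{"op": "jog_arm", "data": {
  "series": [
    [1,[0.078,-0.131,0.052],[-0.498,-0.12,-0.081]],
    [1,[0.078,-0.131,0.052],[-0.498,-0.12,-0.081]],
    [1,[0.078,-0.131,0.052],[-0.498,-0.12,-0.081]],
    [1,[0.078,-0.131,0.052],[-0.498,-0.12,-0.081]],
    [1,[0.078,-0.131,0.052],[-0.498,-0.12,-0.081]],
    [1,[0.078,-0.131,0.052],[-0.498,-0.12,-0.081]],
    [1,[0.078,-0.131,0.052],[-0.498,-0.12,-0.081]]
  ]
}}

```text
time: 28.2
tool_pos: [0.4328, -0.1656, 0.2204]
tool_rot: [-3.141, 0.341, 2.887]
contact_force: [0.4, -0.0, 0.6]
opening: 0.0917
```

Run:
```python
from ring import *
s,c,T=snap("w19");print(s["qpos"].round(3),s["tool_pos"],s["tool_rot"])
im=cv2.rotate(c["img"][:,:,::-1],cv2.ROTATE_180);cv2.imwrite("pics/w19c.png",cv2.resize(im[110:230,180:330],None,fx=5,fy=5,interpolation=cv2.INTER_CUBIC))
from meas import *
measure("w19")
for n in ("w10","w15","w19"):
    c=dict(np.load(n+".npz"));P=cloud(c,c["Tw"]);h=hsv(c);H,S,V=[h[...,i] for i in range(3)]
    roi=(P[...,0]>.535)&(P[...,0]<.6)&(P[...,1]>-.21)&(P[...,1]<-.15)
    q=P[roi&(V<75)&(S<120)][:,2];hh,b=np.histogram(q[q>.016],bins=np.arange(.016,.036,.0005));k=hh.argmax();pk=b[k]+.00025
    print(n,"peak",pk,"mean near",q[abs(q-pk)<.001].mean().round(5))
    # bellows/boss top stable, knob
    m=(H<16)&(S>130)&(V>90)&(P[...,2]>.08)&(P[...,2]<.2)
c=eyes.read_camera("top");np.savez("top19.npz",**c);c=eyes.read_camera("side");np.savez("side19.npz",**c)
cv2.imwrite("pics/side19.png",cv2.resize(c["img"][100:340,180:370,::-1],None,fx=2.5,fy=2.5,interpolation=cv2.INTER_CUBIC))
```

```text
[-0.613  0.057  1.968  0.164  0.803 -2.025] [ 0.43277135 -0.16561323  0.2203617 ] [-3.14132087  0.34106847  2.88728945]
ring [ 569.  -182.4] res 1.19 166 r 21.5
disc z pct [0.018  0.0201 0.0206 0.0211 0.0364] 265
disc [ 568.5 -182.6] 0.24 top z 0.0206
plate z 0.0125
bench z 0.0006
w10 peak 0.029750000000000013 mean near 0.02973
w15 peak 0.022250000000000006 mean near 0.02222
w19 peak 0.020250000000000004 mean near 0.02044
```

View pics/w19c.png

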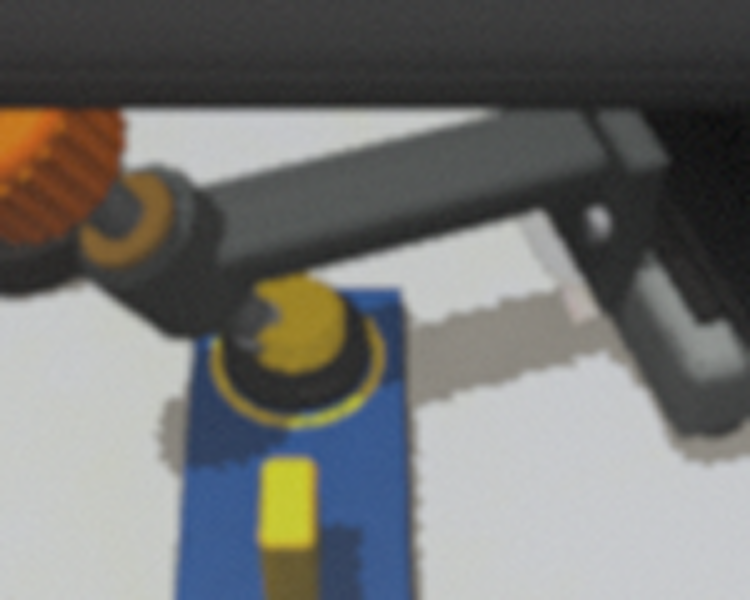

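View pics/side19.png

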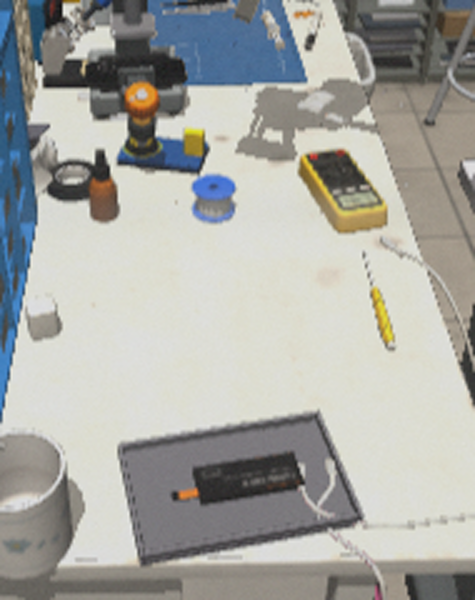

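The sole's top is 20.4 mm, which matches the plate (12.5 mm) plus the 8 mm disc. The foot is therefore touching or within about 0.3 mm. I add a small extra turn of 0.2 rad to be sure of contact.

Run:
```python
from ring import *
s=status.observe()
delta(s,KN+.12*U,ktgt(3.3))
```

```text
shift [-0.0906  0.1346  0.0239] rv [ 0.446  0.26  -0.487] rows 5.7
```

{"op": "jog_arm", "data": {
  "series": [
    [1,[-0.09,0.134,0.024],[0.446,0.26,-0.487]],
    [1,[-0.09,0.134,0.024],[0.446,0.26,-0.487]],
    [1,[-0.09,0.134,0.024],[0.446,0.26,-0.487]],
    [1,[-0.09,0.134,0.024],[0.446,0.26,-0.487]],
    [1,[-0.09,0.134,0.024],[0.446,0.26,-0.487]],
    [1,[-0.09,0.134,0.024],[0.446,0.26,-0.487]],
    [1,[-0.09,0.134,0.024],[0.446,0.26,-0.487]],
    [1,[-0.09,0.134,0.024],[0.446,0.26,-0.487]]
  ]
}}

```text
time: 29.02
tool_pos: [0.559, -0.0546, 0.2271]
tool_rot: [-2.62, -0.039, -2.988]
contact_force: [-0.3, -0.3, -0.2]
opening: 0.092
```

Run:
```python
from ring import *
s=status.observe();print(s["tool_pos"])
delta(s,KN-.0215*U,ktgt(3.3))
```

```text
[ 0.55899956 -0.05461042  0.22706746]
shift [ 0.0015 -0.0032  0.1423] rv [0.    0.004 0.005] rows 3.4
```

{"op": "jog_arm", "data": {
  "series": [
    [1,[0,-0.001,0.035],[0,0,0]],
    [1,[0.001,-0.002,0.07],[0,0,0]],
    [1,[0.0015,-0.003,0.1],[0,0,0]],
    [1,[0.0015,-0.003,0.125],[0,0,0]],
    [1,[0.0015,-0.003,0.142],[0,0,0]],
    [1,[0.0015,-0.003,0.142],[0,0,0]],
    [-0.5,[0.0015,-0.003,0.142],[0,0,0]],
    [-0.5,[0.0015,-0.003,0.142],[0,0,0]],
    [-0.5,[0.0015,-0.003,0.142],[0,0,0]],
    [-0.5,[0.0015,-0.003,0.142],[0,0,0]],
    [-0.5,[0.0015,-0.003,0.142],[0,0,0]],
    [-0.5,[0.0015,-0.003,0.142],[0,0,0]]
  ]
}}

```text
time: 30.02
tool_pos: [0.564, -0.1299, 0.1083]
tool_rot: [-2.618, -0.036, -2.99]
contact_force: [-0.1, -1.4, -0.5]
opening: 0.0565
```

{"op": "jog_arm", "data": {
  "series": [
    [-0.5,[0,0,0],[0,0,0]],
    [-0.5,[0,0,0],[0,0,0]],
    [-0.5,[0,0,0],[0,0,0]],
    [-0.5,[0,0,0],[0,0,0]],
    [-0.5,[0,0,0.0004],[0,0,0.1]],
    [-0.5,[0,0,0.0008],[0,0,0.2]],
    [-0.5,[0,0,0.0008],[0,0,0.2]],
    [-0.5,[0,0,0.0008],[0,0,0.2]]
  ]
}}

```text
time: 30.68
tool_pos: [0.5637, -0.1293, 0.1065]
tool_rot: [-2.623, 0.063, 3.12]
contact_force: [-1.3, 7.3, 0.1]
opening: 0.0394
```

Run:
```python
from ring import *
s=status.observe();print(s["contact_force"],s["opening"])
R0=ktgt(3.3);Rc=R.from_euler('xyz',s["tool_rot"]);print((R0.inv()*Rc).as_rotvec(), (s["tool_pos"]-KN)@U)
```

```text
[-1.32091884  7.34979218  0.09792063] 0.03940010680973061
[-0.00165914 -0.00395758  0.19815915] -0.021025445947843734
```

{"op": "jog_arm", "data": {
  "series": [
    [0.6,[0,0,0],[0,0,0]],
    [0.6,[0,0,0],[0,0,0]],
    [0.6,[0,0,0],[0,0,0]],
    [0.6,[0,0,0],[0,0,0]],
    [1,[0,0,-0.04],[0,0,0]],
    [1,[0,0,-0.08],[0,0,0]],
    [1,[0,0,-0.12],[0,0,0]],
    [1,[0,0,-0.14],[0,0,0]],
    [1,[0,0,-0.14],[0,0,0]]
  ]
}}

```text
time: 31.43
tool_pos: [0.5598, -0.0592, 0.2332]
tool_rot: [-2.621, 0.071, 3.122]
contact_force: [0.4, -0.2, 0.2]
opening: 0.0907
```

Run:
```python
from ring import *
s,c,T=snap("w20");print(s["tool_pos"])
delta(s,[.438,-.162,.2255],tgt(2.893,.351))
```

```text
[ 0.55981448 -0.05923224  0.2331565 ]
shift [ 0.12   -0.0917  0.0515] rv [-0.467 -0.213  0.291] rows 4.7
```

{"op": "jog_arm", "data": {
  "series": [
    [1,[0.12,-0.092,0.051],[-0.467,-0.213,0.291]],
    [1,[0.12,-0.092,0.051],[-0.467,-0.213,0.291]],
    [1,[0.12,-0.092,0.051],[-0.467,-0.213,0.291]],
    [1,[0.12,-0.092,0.051],[-0.467,-0.213,0.291]],
    [1,[0.12,-0.092,0.051],[-0.467,-0.213,0.291]],
    [1,[0.12,-0.092,0.051],[-0.467,-0.213,0.291]],
    [1,[0.12,-0.092,0.051],[-0.467,-0.213,0.291]],
    [1,[0.12,-0.092,0.051],[-0.467,-0.213,0.291]]
  ]
}}

```text
time: 32.15
tool_pos: [0.4351, -0.164, 0.2214]
tool_rot: [-3.138, 0.339, 2.891]
contact_force: [0.4, -0.4, 0.6]
opening: 0.0919
```

Run:
```python
from ring import *
s,c,T=snap("w21");print(s["tool_pos"],s["tool_rot"])
im=cv2.rotate(c["img"][:,:,::-1],cv2.ROTATE_180);cv2.imwrite("pics/w21c.png",cv2.resize(im[110:230,180:330],None,fx=5,fy=5,interpolation=cv2.INTER_CUBIC))
from meas import *
measure("w21")
for n in ("w10","w15","w19","w21"):
    c=dict(np.load(n+".npz"));P=cloud(c,c["Tw"]);h=hsv(c);H,S,V=[h[...,i] for i in range(3)]
    roi=(P[...,0]>.535)&(P[...,0]<.6)&(P[...,1]>-.21)&(P[...,1]<-.15)
    q=P[roi&(V<75)&(S<120)][:,2];hh,b=np.histogram(q[q>.016],bins=np.arange(.016,.036,.0005));pk=b[hh.argmax()]+.00025
    print(n,"peak",pk,"mean near",q[abs(q-pk)<.001].mean().round(5),np.median(q[abs(q-pk)<.0015]).round(5))
for n in ("w11","w16","w18","w20"):
    c=dict(np.load(n+".npz"));T=c["Tw"];P=cloud(c,T);h=hsv(c);H,S,V=[h[...,i] for i in range(3)]
    m=(H<16)&(S>130)&(V>90)&(P[...,2]>.08)&(P[...,2]<.2)
    b=max(blobs(m,50),key=lambda t:t[1][4]);ax=(P[b[3]]-KN)@U;hh,e=np.histogram(ax,bins=np.arange(-.01,.03,.0005));pk=e[hh.argmax()]+.00025
    print(n,"knob top axial",ax[abs(ax-pk)<.0015].mean().round(5))
t0=dict(np.load("top0.npz"));c=eyes.read_camera("top");np.savez("top21.npz",**c)
for nm,(a,b,x,y) in dict(bottle=(302,160,322,180),tape=(318,142,348,170),spool=(306,203,330,227)).items():
    d=np.abs(t0["img"][b:y,a:x].astype(int)-c["img"][b:y,a:x]);print(nm,d.mean().round(1))
```

```text
[ 0.43512729 -0.16403068  0.22143243] [-3.13764144  0.33937718  2.89089789]
ring [ 569.1 -182.5] res 1.08 151 r 21.5
disc z pct [0.0181 0.0198 0.0205 0.0211 0.037 ] 270
disc [ 568.4 -183. ] 0.29 top z 0.0205
plate z 0.0125
bench z 0.0006
w10 peak 0.029750000000000013 mean near 0.02973 0.02968
w15 peak 0.022250000000000006 mean near 0.02222 0.02222
w19 peak 0.020250000000000004 mean near 0.02044 0.02053
w21 peak 0.020750000000000005 mean near 0.02061 0.02053
w11 knob top axial 0.01564
w16 knob top axial 0.00689
w18 knob top axial 0.0046
w20 knob top axial 0.0038
bottle 6.2
tape 7.1
spool 6.8
```

View pics/w21c.png

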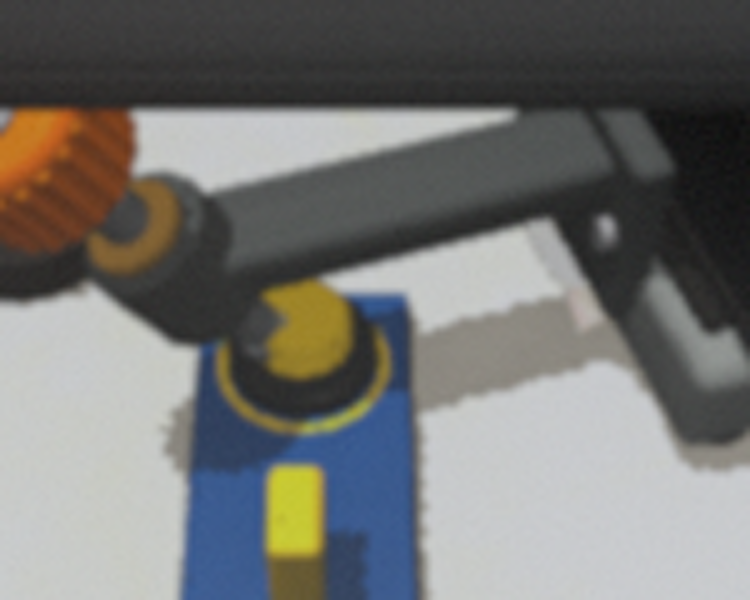

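Run:
```python
from cell import job
print(job.hand_in())
```

```text
the job is handed in; nothing more can be done
None
```

The job is done and handed in at about 32 s of the 72 s allowed. The hand-in gives no verdict, so the results below are from my own last checks.

- **Battery:** I pulled it out from under the foot and laid it flat inside the grey tray. The side camera showed it there afterwards.
- **Load pad:** I stood it flat under the foot. The first placing was about 4 mm off, so I regripped the fin and nudged it once. The ring now measures (569,-182.5) mm and the foot (568.4,-183) mm, which is within about 1 mm.
- **Knob:** I turned it clockwise about 3.08 rad in all: 2.30, then 0.58, then 0.20. On the last 0.20 rad the knob sank another 0.8 mm while the sole stayed at pad height. So the foot is resting on the pad, with the spring taken up by an estimated 0.7–0.9 mm of its 7 mm (about 2–3 N).
- **Left alone:** The before-and-after top images show no visible change at the bottle, spool or tape roll. The gripper was open and clear of everything at hand-in.

**Disagreements:** Before the last turns, my estimates of the total turn to contact ranged from 2.66 to 2.87 rad. That is why I finished in small steps and checked after each one. Two moves stopped short at wrist joint limits, so I redid them with less tilt.

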